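Line up culture dishes and peel off a dust cover for them

ROBOT

A 6-joint arm with a two-finger parallel gripper is mounted at the origin on a cart in front of the work surface, level with it; the furniture and walls round the work are solid. World frame = base frame: x ahead of the robot, y to its left, z up, the work surface at z = 0. Lengths are in mm, angles in rad, forces in N, time in s.
With the tool pointing down it reaches from about 350 to 875 mm from the base axis. Payload 4.2 kg.
Tool frame: the origin (TCP) lies on the mounting face of the last link; the fingertips stand 173 mm ahead of it and the grasp point (between the pads) lies 155 mm ahead of it (tcp_to_grasp is the distance from the TCP to the grasp point, in mm); z points along the fingers, y is the direction in which the jaws open and shut (so a half turn about z gives the same grasp; the last joint's range is limited). The gripper opens to 85 mm and grips with 20 to 120 N. Pads are 22 mm wide; open, the fingers measure 114 mm over their backs; the gripper's body (76 mm by 85 mm) begins 54 mm behind the grasp point. The pads swing forward as they close: fully open they stand 13 mm farther back than shut.
Start: joints at [-1.089, 0.385, 0.008, 0, -1.194, -0.259], TCP at [138.119, -609.527, 404.712] pointing down, gripper open.
Joint ranges: [-3.14, 3.14], [-1.21, 2.06], [-1.07, 1.41], [-3.16, 2.05], [-2.99, -0.16], [-3.1, 3.1]. Speed limits (rad/s): [2.79, 2.79, 3.14, 3.14, 3.14, 3.14].

INTERFACE

Orientations are given as a unit quaternion [x, y, z, w].
In Python, from bench import * gives the robot as it stands. The module is installed in compiled form; this text tells all that it offers.
- The arm moves only by the tool apply_moves, never from a script. Its arguments are lists of equal length, an entry for each row: "fingers": the closure, from 0 (fully open) to 1 (shut); "dp": the shift along the world's x, y, z in cm, a list of three; "yaw": the turn about the world's z in degrees. A call has 1 to 10 rows; each row is the pose to reach, as a shift and turn from the pose measured when the call began; what a row does not reach only later rows make up. A row lasts 1/10 s, in which the tool goes at most 50 mm and 8.59 degrees, less where a joint would pass 70% of its speed; a pose out of reach is approached as far as the arm can. A call with a gripper value outside its range is refused whole. The fingers move at their own pace and stop on an object; the grip force is fixed at half the most. Time passes only in rows, so rows that repeat a pose let the fingers close. It gives the time, the measured TCP pose, the force and the opening at its end, in the units of the state.
- read_state(): the state, without advancing time (a new reading comes with each control period).
- get_image(name): name is "scene" or "side" or "wrist"; returns a dict with "color" (384x512x3 uint8, blue, green, red), "mtx" (3x3 intrinsics, pixels), "camera_from_world" (4x4, takes a point from world to camera coordinates); the wrist camera has in their place "tool_from_camera" (4x4, takes a point from camera to tool coordinates, whose origin is the TCP and whose axes are the flange's). Camera axes: x right, y down, z forward; pixel columns grow to the right and rows downward; lengths in mm; the calibration is good to about 2 mm. A picture is of the moment at which its call begins: read the wrist's pose just before it. There is no depth.
- job_done(): hands the job in, once; it reports no verdict.
The state is a dict: "clock": time; "joints": joint angles; "joint_vel": joint speeds; "joint_efforts": joint torques, N m; "position": TCP position; "ee_rot": TCP orientation; "contact_force": force on the tool from outside, world axes, zero at the start; "wrist_torque": the same for the moment, N m; "gripper_width": finger opening in mm.
Only numpy, scipy, OpenCV 4.12 (cv2) and the standard library are available. Lean on these libraries where they do the work, as an engineer would, in place of code of your own. Each camera call takes 0.05 s, during which the arm holds its last target. There are 200 camera calls.

TASK

Slide the three open culture dishes on the imaging board home against their pairs of locating pins, one dish to each pair, so that one dust cover will go over the whole row. Then take only the top cover from the clinging stack beside the board: peel it up by the grip at its corner, raising that end clearly while the opposite end still rests in the stack, so that the covers below stay down where they are. Finish while still holding the cover by its grip, motionless, level and square over the row, a few centimetres clear above the dishes, so that lowering it straight down would cover all three; do not put it down, and do not disturb the bottle, the flask or the carton nearby.

Things in the scene. Friction and masses are not known exactly. Their poses are not given: they have to be found in the camera images.
- board: Flat back-lit imaging board, black with a white field, 190 x 290 x 8 mm, fixed to the bench. Origin: centre of its underside; top at z = 8 mm. y runs along the row, x points away from the robot, to the pins. Steel pins (8 mm diameter, 7.5 mm tall) stand in three pairs at x = +61 mm, each pair 36 mm apart, centred at y = -70, 0 and +70 mm.
- seat_left (a point): Where the centre of a dish lies when it touches both pins of the left pair: board x = +30, y = +70 mm, on the top of the board.
- seat_middle (a point): The same for the middle pair: board x = +30, y = 0.
- seat_right (a point): The same for the right pair: board x = +30, y = -70 mm.
- dish_pink: Open petri dish with pink agar, 64 mm diameter, 14 mm high, 16 g. Origin: centre of its underside. Lies on the board, nearer the robot than the pins. Any dish may go to any pair of pins. Slides easily when pushed low at its side (side about 30 to 32 mm from the centre).
- dish_tan: The same with tan agar.
- dish_cream: The same with pale cream agar.
- top_cover: Uppermost of a nest of pale blue formed plastic dust covers: an upside-down shallow tray, 238 x 98 mm over the rim, 22 mm high, open below, inside 225 x 85 mm at the rim, about 60 g. Origin: middle of the rim's underside; x along its length, away from the grip; z up. In the nest its rim is 36 mm above the bench.
- cover_ear (a point): Middle of the cover's only grip, an upright formed ear on top at one corner: (-97, -22, +36) mm in the cover's frame. The ear is 11.4 mm thick along the cover's x (pinch it that way), 28 mm long along y, and rises from the flat panel at z = 22 to z = 44 mm.
- cover_far_end (a point): Middle of the cover's rim at the end opposite the grip, (114, 0, 0) mm in the cover's frame: about here it pivots as the grip end is raised.
- stack_far_end (a point): The same point as marked on the stack below: cover_far_end lies on it while that end is nested.
- cover_stack: The four nested covers below, one loose piece, 0.5 kg, rims 9 mm apart. Origin: middle of the lowest rim's underside; x, y as for the top cover. Six snaps under the top cover's long sides (x = -85, 0, 85 mm) catch after 2.5 mm of lift, about 1 N each, and let go 4 mm higher. Straight up, all catch and the stack comes too; swung up 0.2 rad about its far end, they let go pair by pair. Clear after 25 mm.
- stain_bottle: Bystander: small brown bottle, 27 x 27 x 61 mm, behind the work.
- flask: Bystander: square white-capped sample flask, 50 x 43 x 87 mm, behind the work.
- slide_carton: Bystander: small green carton, 78 x 28 x 20 mm, between the work and the robot.
Not all that is in view belongs to the job. Leave any green or purple look-alike of the dish_pink alone.

How it is judged:
By the outcome, as a careful person would: the job done as asked, in the order asked, and still so for the second after the job is handed in, while the arm keeps its last pose, push and grip.
It also fails if it takes over 67 s, if anything falls off the work surface, if the arm or the gripper's body presses on something with over 40 N, if the wrist force passes 120 N, or if a joint passes its speed limit or range.

## Working session

There is one attempt and no reset: what is moved stays moved. The work goes in short steps, Python scripts to look and compute and a tool call to move; the robot and the scene stay as the last step left them, time stands still between calls to the robot, and variables do not carry over. Pictures are saved under pics/ and viewed, about 8 in all and at most 12, crops included, and the job is handed in when it is done.

Besides the shell and the picture viewer there is one more tool, called after "Emit:" as name([rows], argument=value, ...), one row to a line, values as JSON. apply_moves: Moves the arm, as the interface text tells. Its arguments: {"type":"object","properties":{"fingers":{"type":"array","items":{"type":"number"}},"dp":{"type":"array","items":{"type":"array","items":{"type":"number"}}},"yaw":{"type":"array","items":{"type":"number"}}},"required":["fingers","dp","yaw"]}

```bash
mkdir -p pics; cat > h.py <<'E'
from bench import *
import numpy as np, cv2
def snap(n,f,crop=None,k=1):
    d=get_image(n); im=d["color"]; cv2.imwrite(f"pics/{f}_raw.png",im)
    np.savez(f"pics/{f}.npz",mtx=d["mtx"],T=d.get("camera_from_world",d.get("tool_from_camera")))
    if crop: x0,y0,x1,y1=crop; im=im[y0:y1,x0:x1]
    if k!=1: im=cv2.resize(im,None,fx=k,fy=k,interpolation=cv2.INTER_CUBIC)
    cv2.imwrite(f"pics/{f}.png",im); return d
def ray(d,uv,z):
    M=d["mtx"];T=d["T"] if "T" in d else d["camera_from_world"]
    R=T[:3,:3];c=-R.T@T[:3,3]
    v=R.T@np.linalg.inv(M)@np.array([uv[0],uv[1],1.])
    return c+v*(z-c[2])/v[2]
def proj(d,P):
    M=d["mtx"];T=d["T"] if "T" in d else d["camera_from_world"]
    p=M@(T[:3,:3]@np.array(P,float)+T[:3,3]); return p[:2]/p[2]
E
python3 - <<'E'
from h import *
print(read_state())
for n in("scene","side"):
    d=snap(n,n+"0",k=1.5); T=d["camera_from_world"]; print(n,d["mtx"],-T[:3,:3].T@T[:3,3],T[2,:3])
E
```

```text
{'clock': 0.0, 'joints': array([-1.08941454e+00,  3.85526855e-01,  6.66558023e-03, -4.73872316e-04,
       -1.19396367e+00, -2.58555313e-01]), 'joint_vel': array([ 0.00152066, -0.00017048, -0.00110453,  0.00173797,  0.00070934,
        0.00027628]), 'joint_efforts': array([-1.04955365e-03, -3.92288411e+01,  1.88392407e+01,  4.18589830e+00,
       -4.67541555e-03, -7.74597623e-06]), 'position': array([ 138.08094439, -609.35512396,  403.65839911]), 'ee_rot': array([-1.11095957e-01,  9.93809142e-01,  1.02530784e-03, -1.61437182e-04]), 'contact_force': array([0.52076802, 0.22797802, 0.10596345]), 'wrist_torque': array([-0.00718287, -0.02066793,  0.00573677]), 'gripper_width': 85.52202028580155}
scene [[396.08482945   0.         258.05653967]
 [  0.         396.08482945 190.65303382]
 [  0.           0.           1.        ]] [179.39886943 747.45653169 933.01867566] [ 0.34502385 -0.59170787 -0.7285879 ]
side [[474.18404222   0.         257.93033175]
 [  0.         474.18404222 196.81136322]
 [  0.           0.           1.        ]] [-521.97138187 -133.8069269  1082.02918837] [ 0.73463767  0.11292965 -0.66899506]
```

View pics/scene0.png

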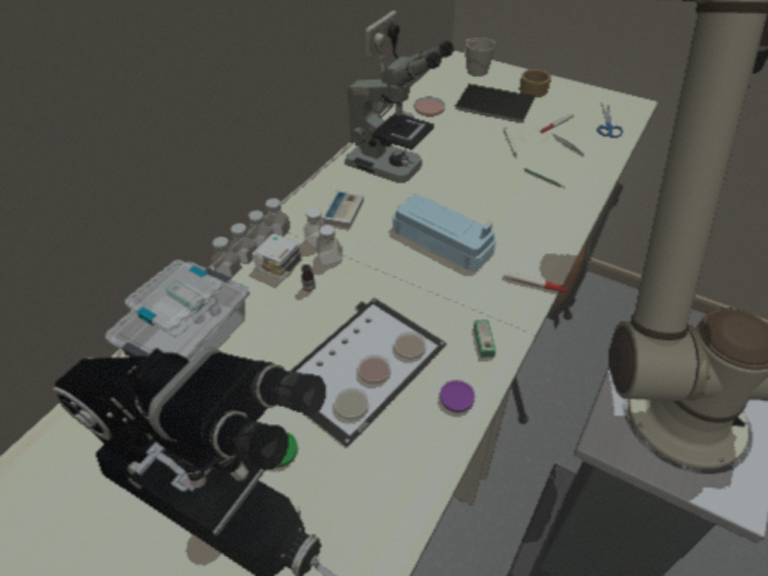

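View pics/side0.png

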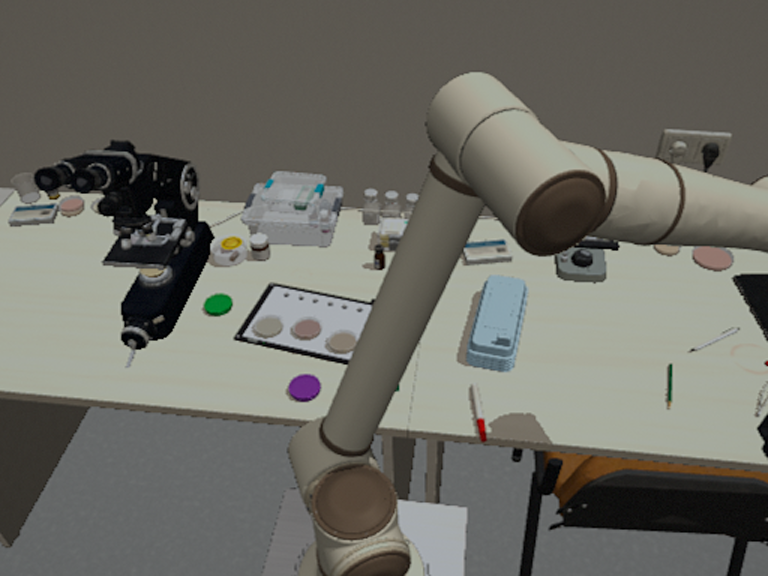

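```bash
python3 - <<'E'
from h import *
def c(f,x0,y0,x1,y1,k):
    im=cv2.imread(f"pics/{f}_raw.png")[y0:y1,x0:x1]
    im=cv2.resize(im,None,fx=k,fy=k,interpolation=cv2.INTER_CUBIC)
    for u in range((x0+9)//10*10,x1,10): cv2.putText(im,str(u),((u-x0)*k,8),0,.3,(0,0,255)); cv2.line(im,((u-x0)*k,10),((u-x0)*k,14),(0,0,255))
    for v in range((y0+9)//10*10,y1,10): cv2.putText(im,str(v),(0,(v-y0)*k+3),0,.3,(0,0,255)); cv2.line(im,(20,(v-y0)*k),(24,(v-y0)*k),(0,0,255))
    return im
def stack(a,b,f):
    h=max(a.shape[0],b.shape[0]); p=lambda i:cv2.copyMakeBorder(i,0,h-i.shape[0],0,0,0)
    o=np.hstack([p(a),p(b)]);print(o.shape);cv2.imwrite(f,o)
A=c("scene0",190,195,305,300,5); cv2.imwrite("pics/b1.png",A)
stack(c("scene0",255,125,335,185,5),c("side0",300,178,360,250,6),"pics/b2.png")
E
```

```text
(432, 760, 3)
```

View pics/b1.png

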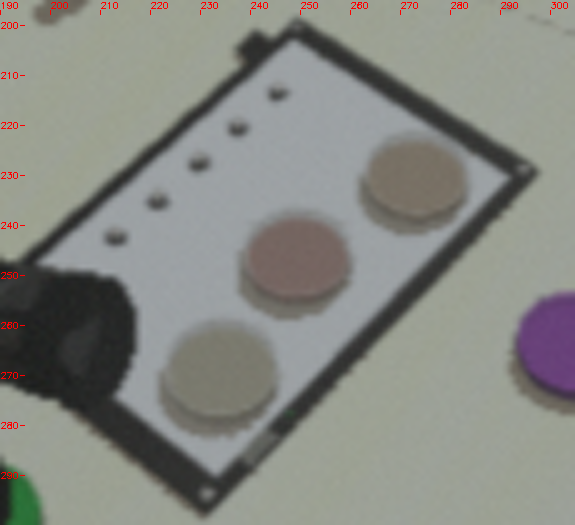

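View pics/b2.png

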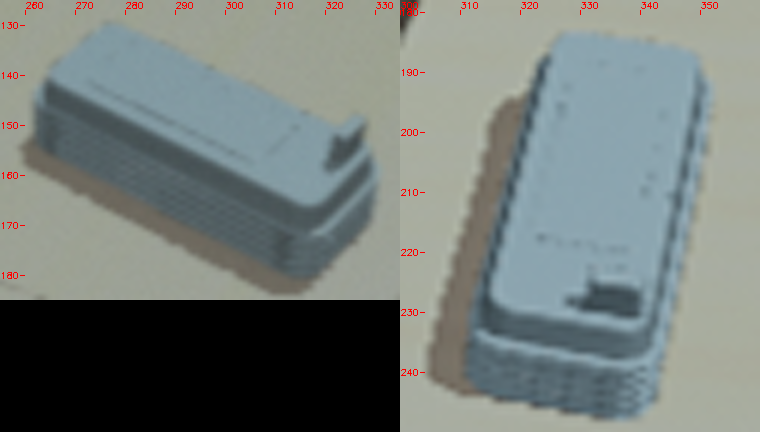

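```bash
cat > fit.py <<'E'
from h import *
from scipy.optimize import least_squares
S=np.load("pics/scene0.npz");D=np.load("pics/side0.npz")
b=lambda p:(190+p[0]/5,195+p[1]/5)
pins=[(281,90),(239,126),(200,160),(159,199),(117,235)]
ys=[-88,-52,-18,18,52,88]
obs=[(S,(61,y,13.5),b(p),1) for y,p in zip(ys,pins)]
obs+=[(S,(95,-145,8),b((298,22)),1),(S,(-95,-145,8),b((537,172)),1),(S,(-95,145,8),b((207,515)),1)]
obs+=[(D,(95,145,8),(268/1.5,284/1.5),.6),(D,(-95,145,8),(236/1.5,337/1.5),.6)]
sp=[(361,310),(347,305.5),(332,303),(317,300),(302,297),(287,295)]
obs+=[(D,(61,y,13.5),(p[0]/1.5,p[1]/1.5),.6) for y,p in zip(ys,sp)]
def w(q,P):
    c,s=np.cos(q[2]),np.sin(q[2]);return (q[0]+c*P[0]-s*P[1],q[1]+s*P[0]+c*P[1],P[2])
f=lambda q:np.concatenate([k*(proj(d,w(q,P))-np.array(o)) for d,P,o,k in obs])
r=least_squares(f,[550,0,0]);q=r.x
if __name__=="__main__":
    print("board",q,np.degrees(q[2]));print(np.round(r.fun.reshape(-1,2),1).tolist())
    R=np.array([[np.cos(q[2]),np.sin(q[2])],[-np.sin(q[2]),np.cos(q[2])]])
    for n,p,p2 in (("tan",(415,177),(342,341)),("pink",(298,255),(306,328)),("cream",(222,368),(267,326))):
        a=ray(S,b(p),22);a2=ray(D,np.array(p2)/1.5,22)
        print(n,a[:2],a2[:2],"in board",R@(a[:2]-q[:2]),R@(a2[:2]-q[:2]))
    for y in(70,0,-70):print("seat",y,np.round(w(q,(30,y,8)),1))
    # stack: origin; top cover z rim 36
    e=lambda p:(255+p[0]/5,125+p[1]/5); g=lambda p:(300+p[0]/6-400/6,178+p[1]/6)
    # ear top / panel
    print("ear S z80",ray(S,e((352,122)),80)[:2],"D z80",ray(D,g((613,287)),80)[:2])
    # panel corners z58 far-left, near-left
    for p in((48,75),(330,207),(110,22)):print("S z58?",p,ray(S,e(p),58)[:2])
    for p in((553,37),(697,52),(490,300),(648,322)):print("D z58",p,ray(D,g(p),58)[:2])
E
python3 fit.py
```

```text
board [ 5.55273425e+02  1.96469203e+02 -1.73360928e-01] -9.93284952507523
[[-0.3, -0.0], [0.1, -0.2], [0.1, -0.0], [-0.2, -0.3], [-0.1, -0.1], [0.2, -1.3], [1.2, -0.4], [0.2, 0.0], [0.8, -1.0], [-1.3, 0.2], [-0.4, -0.4], [-0.9, 0.1], [-0.7, -0.1], [-0.7, -0.1], [-0.3, -0.1], [-0.2, -0.5]]
tan [494.41764167 121.99103136] [490.32240685 118.9316868 ] in board [-47.09656328 -83.85903682] [-50.60269478 -87.5789265 ]
pink [524.65976174 202.6712865 ] [519.47163549 202.0983355 ] in board [-31.22460391   0.82844928] [-36.23613268  -0.63083348]
cream [522.03729267 285.61078693] [515.85386466 286.46557828] in board [-48.11431887  82.07237584] [-54.35250722  81.84775097]
seat 70 [596.9 260.2   8. ]
seat 0 [584.8 191.3   8. ]
seat -70 [572.7 122.3   8. ]
ear S z80 [ 485.77854402 -216.35129601] D z80 [ 477.56844502 -208.85863175]
S z58? (48, 75) [ 694.71264929 -181.61054769]
S z58? (330, 207) [ 472.47411516 -157.33296603]
S z58? (110, 22) [ 685.57611148 -254.72264454]
D z58 (553, 37) [ 689.78379692 -175.01511946]
D z58 (697, 52) [ 685.85113563 -253.49498349]
D z58 (490, 300) [ 483.32956121 -149.8275219 ]
D z58 (648, 322) [ 477.13697962 -227.98852263]
```

Emit:
apply_moves([
  [4,4.2,0],
  [8,8.4,0],
  [12,12.6,0],
  [16,16.8,0],
  [20,21,0],
  [24,25.2,0],
  [28,29.4,0],
  [31,33,0],
  [34,36,0],
  [36,39,0],
], fingers=[0,0,0,0,0,0,0,0,0,0], yaw=[-4,-8,-12,-16,-20,-22.7,-22.7,-22.7,-22.7,-22.7])

```text
clock: 1.1
position: [479.6, -241.7, 403.5]
ee_rot: [0.087, 0.996, 0.001, -0.0]
contact_force: [0.4, -0.5, 0.2]
gripper_width: 85.4
```

Emit:
apply_moves([
  [0,0,0],
  [0,0,0],
], fingers=[0,0], yaw=[0,0])

```text
clock: 1.3
position: [480.2, -240.6, 402.9]
ee_rot: [0.085, 0.996, 0.001, -0.001]
contact_force: [-0.3, -0.1, 0.7]
gripper_width: 85.4
```

```bash
cat >> h.py <<'E'
from scipy.spatial.transform import Rotation as Ro
def wsnap(f,k=1):
    s=read_state(); d=get_image("wrist"); im=d["color"]; cv2.imwrite(f"pics/{f}_raw.png",im)
    W=np.eye(4);W[:3,:3]=Ro.from_quat(s["ee_rot"]).as_matrix();W[:3,3]=s["position"]
    T=np.linalg.inv(W@d["tool_from_camera"])
    np.savez(f"pics/{f}.npz",mtx=d["mtx"],T=T)
    cv2.imwrite(f"pics/{f}.png",cv2.resize(im,None,fx=k,fy=k,interpolation=cv2.INTER_CUBIC) if k!=1 else im)
    return s,d
def jaw(s):
    y=Ro.from_quat(s["ee_rot"]).as_matrix()[:,1]; return np.degrees(np.arctan2(y[1],y[0]))
E
python3 - <<'E'
from h import *
s,d=wsnap("w1",1.5); print(s["clock"],s["position"],jaw(s),s["contact_force"],d["tool_from_camera"])
E
```

```text
1.3 [ 480.19065393 -240.57997053  402.86446614] 80.21278448157759 [-0.29065296 -0.06387355  0.6974205 ] [[ 2.54086558e-04 -9.44414333e-01 -3.28757515e-01  8.59790606e+01]
 [ 9.99999885e-01  3.73992188e-04 -3.01489851e-04 -4.75679271e-01]
 [ 4.07684079e-04 -3.28757401e-01  9.44414319e-01  2.85889358e+01]
 [ 0.00000000e+00  0.00000000e+00  0.00000000e+00  1.00000000e+00]]
```

View pics/w1.png

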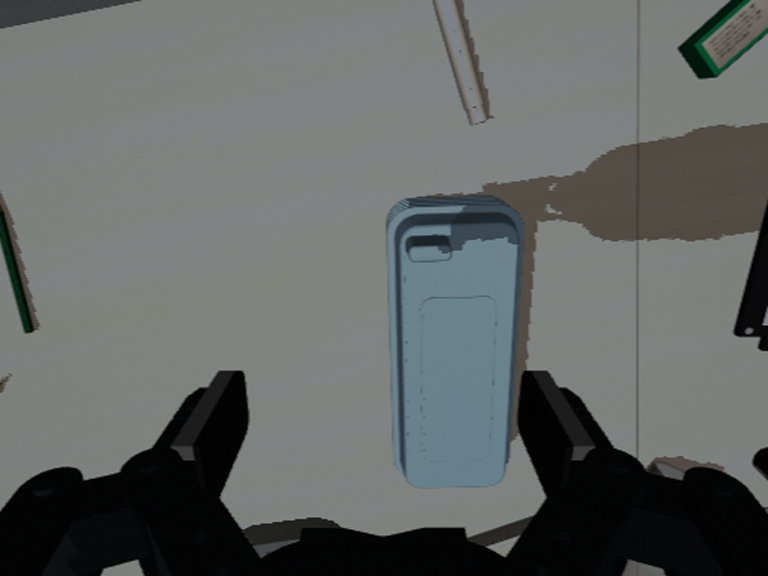

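```bash
python3 - <<'E'
from h import *
d=np.load("pics/w1.npz")
r=lambda p,z:ray(d,np.array(p)/1.5,z)[:2]
a=r((458.5,220),58);b=r((454.5,480),58);v=b-a;print("panel mid",a,b,np.degrees(np.arctan2(v[1],v[0])),np.hypot(*v))
a=r((458.5,297),58);b=r((455,461),58);v=b-a;print("rect mid",a,b,np.degrees(np.arctan2(v[1],v[0])))
for p in((409,248),(451,247),(452,262),(411,262)):print("ear",r(p,80))
print("ear top",r((430.5,254.8),80))
for p,p2 in(((400,225),(404,480)),((517,215),(505,480))):
    v=r(p2,58)-r(p,58);print(r(p,58),r(p2,58),np.degrees(np.arctan2(v[1],v[0])))
E
```

```text
panel mid [ 473.26596705 -187.24026904] [ 688.8682998  -216.23800932] -7.660108883348668 217.5436389051469
rect mid [ 528.67521981 -193.84282054] [ 669.9691795  -213.52674216] -7.930936073391726
ear [ 480.56119318 -223.2786859 ]
ear [ 484.47071216 -196.75703389]
ear [ 494.550683   -197.36088526]
ear [ 490.04559901 -223.43013164]
ear top [ 487.38778191 -210.36713079]
[ 469.95912216 -226.59100512] [ 681.75807527 -257.12644423] -8.20390729315841
[ 476.55133919 -148.14505397] [ 695.98182487 -175.3305941 ] -7.062464383854819
```

Emit:
apply_moves([
  [-1,4.5,0],
  [-2,9,0],
  [-3,13.5,0],
  [-3,18,0],
  [-3,22.5,0],
  [-3,27,0],
  [-3,31,0],
  [-3,35,0],
  [-3,38,0],
  [-3,40,0],
], fingers=[0,0,0,0,0,0,0,0,0,0], yaw=[0,0,0,0,0,0,0,0,0,0])

```text
clock: 2.35
position: [449.5, 158.8, 403.0]
ee_rot: [0.087, 0.996, 0.001, -0.001]
contact_force: [0.9, -0.7, 0.5]
gripper_width: 85.1
```

Emit:
apply_moves([
  [0,0,0],
  [0,0,0],
  [0,0,0],
  [0,0,0],
], fingers=[0.5,0.5,0.5,0.5], yaw=[0,0,0,0])

```text
clock: 2.75
position: [449.5, 157.5, 403.1]
ee_rot: [0.088, 0.996, 0.001, -0.001]
contact_force: [0.7, -0.2, 0.3]
gripper_width: 42.8
```

```bash
python3 - <<'E'
from h import *
s,d=wsnap("w2",1.5); print(s["clock"],s["position"],jaw(s),s["gripper_width"])
E
```

```text
2.75 [449.50321313 157.45651366 403.06220408] 79.94056198136633 42.754760414542396
```

View pics/w2.png

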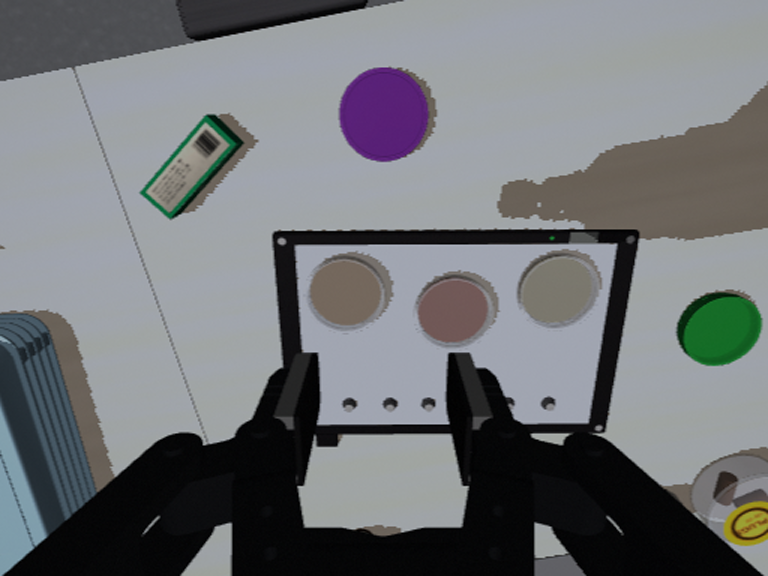

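```bash
python3 - <<'E'
from h import *
d=np.load("pics/w2.npz")
from scipy.optimize import least_squares
ob=[((61,y,15.5),p) for y,p in zip((-88,-52,-18,52,88),((350,402),(390,402),(429,402),(511,402),(548,402)))]
ob+=[((-95,-145,8),(274,233)),((-95,145,8),(638,232)),((95,145,8),(605,431))]
def w(q,P):
    c,s=np.cos(q[2]),np.sin(q[2]);return np.array((q[0]+c*P[0]-s*P[1],q[1]+s*P[0]+c*P[1],P[2]))
f=lambda q:np.concatenate([proj(d,w(q,P))-np.array(o)/1.5 for P,o in ob])
r=least_squares(f,[555,196,-.17]);q=r.x;print(q,np.degrees(q[2]),np.round(r.fun.reshape(-1,2),1).tolist())
R=np.array([[np.cos(q[2]),np.sin(q[2])],[-np.sin(q[2]),np.cos(q[2])]])
for n,p in(("tan",(347,291)),("pink",(455,309)),("cream",(558.5,289))):
    a=ray(d,np.array(p)/1.5,22)[:2];print(n,a,R@(a-q[:2]))
for y in(70,0,-70):print("seat",y,np.round(w(q,(30,y,8)),1))
S=np.load("pics/scene0.npz");D=np.load("pics/side0.npz")
print("bottle D",ray(D,np.array((379,258))/1.5,30)[:2],"bottle S",ray(S,np.array((307,278))/1.5,30)[:2])
print("capped S",ray(S,np.array((328,245))/1.5,45)[:2],ray(S,np.array((278,252))/1.5,45)[:2],"D",ray(D,np.array((392,232))/1.5,45)[:2])
print("micro base D",ray(D,np.array((210,228))/1.5,0)[:2],ray(D,np.array((150,340))/1.5,0)[:2])
for h in(150,300):print("eyepiece S",h,ray(S,np.array((325,390))/1.5,h)[:2])
E
```

```text
[ 5.55226544e+02  1.98361723e+02 -1.72602925e-01] -9.889419106694886 [[-0.7, 1.8], [0.0, 1.7], [-0.1, 1.6], [-1.5, 1.4], [1.2, 1.3], [-1.5, -2.7], [2.3, -2.8], [0.2, -0.1]]
tan [493.03768015 121.55732026] [-48.07386363 -86.34393219]
pink [523.25693529 203.52000238] [-32.38049376  -0.40905694]
cream [520.56041231 286.01209624] [-49.20473342  80.39417163]
seat 70 [596.8 262.2   8. ]
seat 0 [584.8 193.2   8. ]
seat -70 [572.8 124.2   8. ]
bottle D [760.6135226   79.75942389] bottle S [765.04120026  79.01231129]
capped S [774.08814919 -15.34898906] [855.38620687  57.56049508] D [844.528901    59.67161037]
micro base D [870.15134618 533.86148655] [466.70601499 534.67958285]
eyepiece S 150 [522.12236385 351.66462763]
eyepiece S 300 [456.46808796 427.48502305]
```

Emit:
apply_moves([
  [-0.2,-2.9,-4],
  [-0.2,-2.9,-8.5],
  [-0.2,-2.9,-13],
  [-0.2,-2.9,-17],
  [-0.2,-2.9,-19.5],
  [-0.2,-2.9,-21],
  [-0.2,-2.9,-21.7],
  [-0.2,-2.9,-21.9],
  [-0.2,-2.9,-21.9],
], fingers=[0.53,0.53,0.53,0.53,0.53,0.53,0.53,0.53,0.53], yaw=[0,0,0,0,0,0,0,0,0])

```text
clock: 3.7
position: [447.8, 128.7, 184.6]
ee_rot: [0.088, 0.996, 0.001, -0.0]
contact_force: [0.7, 0.0, 0.8]
gripper_width: 39.8
```

```bash
python3 - <<'E'
from h import *
s,d=wsnap("w3",1.5); print(s["clock"],s["position"],jaw(s),s["gripper_width"],s["contact_force"])
E
```

```text
3.7 [447.83648443 128.65140492 184.56803087] 79.94458640990216 39.821173934065456 [0.65497721 0.04478172 0.7612792 ]
```

View pics/w3.png

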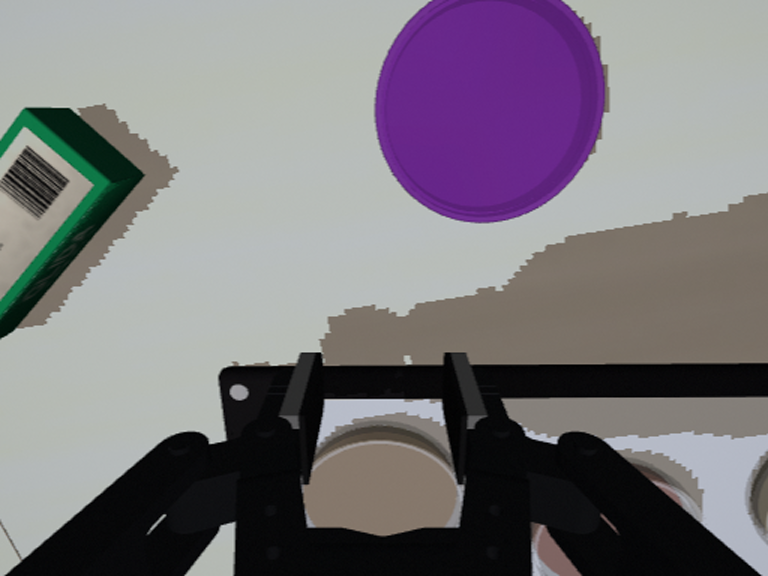

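Emit:
apply_moves([
  [0.6,-0.1,-0.2],
  [1.2,-0.16,-0.2],
  [1.9,-0.17,-0.2],
  [2.6,-0.15,-0.2],
  [3.4,-0.13,-0.2],
  [4.2,-0.1,-0.2],
  [5.0,-0.08,-0.2],
  [5.8,-0.05,-0.2],
  [6.6,-0.03,-0.2],
  [7.4,0,-0.2],
], fingers=[0.53,0.53,0.53,0.53,0.53,0.53,0.53,0.53,0.53,0.53], yaw=[0,0,0,0,0,0,0,0,0,0])

```text
clock: 4.75
position: [522.6, 128.8, 182.9]
ee_rot: [0.088, 0.996, 0.002, -0.0]
contact_force: [-0.7, 0.2, 0.6]
gripper_width: 40.3
```

Emit:
apply_moves([
  [0.4,0,0],
  [0.8,0.02,0],
  [1.1,0.04,0],
  [1.3,0.06,0],
  [1.4,0.06,0],
], fingers=[0.53,0.53,0.53,0.53,0.53], yaw=[0,0,0,0,0])

```text
clock: 5.25
position: [536.6, 129.4, 182.8]
ee_rot: [0.088, 0.996, 0.002, -0.0]
contact_force: [-0.5, 0.8, -0.1]
gripper_width: 40.2
```

Emit:
apply_moves([
  [0.1,-0.02,0],
  [0.2,-0.03,0],
  [0.2,-0.03,0],
], fingers=[0.53,0.53,0.53], yaw=[0,0,0])

```text
clock: 5.55
position: [538.7, 129.1, 182.8]
ee_rot: [0.088, 0.996, 0.002, -0.0]
contact_force: [-0.2, -0.2, -0.2]
gripper_width: 40.1
```

Emit:
apply_moves([
  [0.1,-0.02,0],
  [0.2,-0.03,0],
  [0.2,-0.03,0],
], fingers=[0.53,0.53,0.53], yaw=[0,0,0])

```text
clock: 5.85
position: [540.8, 128.8, 182.9]
ee_rot: [0.088, 0.996, 0.002, 0.0]
contact_force: [0.0, 0.2, 0.6]
gripper_width: 40.3
```

```bash
python3 - <<'E'
from h import *
s,d=wsnap("w4",1.5); print(s["clock"],s["position"],s["contact_force"])
a=get_image("scene")["color"];b=get_image("side")["color"]
a=cv2.resize(a[190:305,185:310],None,fx=3.2,fy=3.2,interpolation=2);b=cv2.resize(b[180:260,150:280],None,fx=3,fy=3,interpolation=2)
w=cv2.resize(cv2.imread("pics/w4_raw.png")[180:,:],None,fx=1.5,fy=1.5)[:,:]
top=np.zeros((max(a.shape[0],b.shape[0]),800,3),np.uint8);top[:a.shape[0],:a.shape[1]]=a;top[:b.shape[0],400:400+b.shape[1]]=b
w=cv2.resize(cv2.imread("pics/w4_raw.png")[200:,60:460],None,fx=1.2,fy=1.2);o=np.zeros((600,800,3),np.uint8);o[:top.shape[0]]=top;o[600-w.shape[0]:,:w.shape[1]]=w
cv2.imwrite("pics/m1.png",o)
E
```

```text
5.85 [540.80336089 128.80879264 182.87301826] [0.03751635 0.15470416 0.63473835]
```

View pics/m1.png

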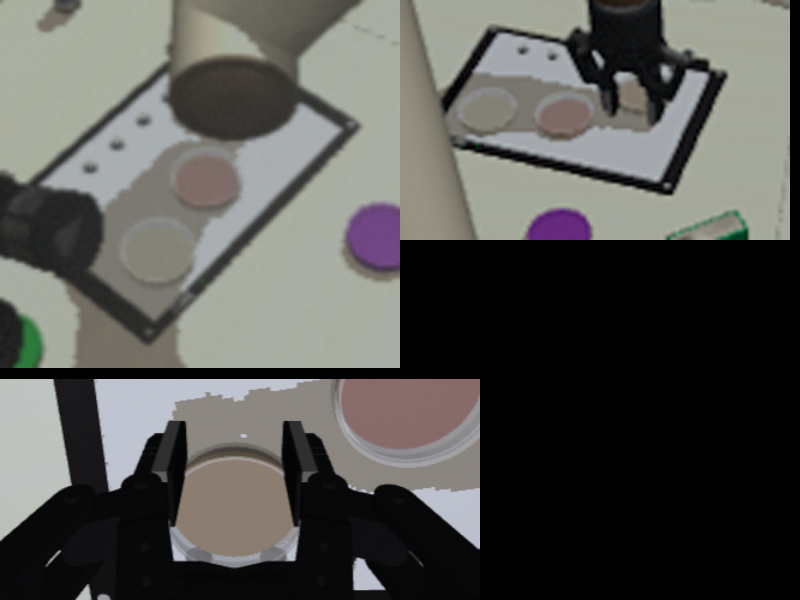

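Emit:
apply_moves([
  [0.1,-0.02,0],
  [0.2,-0.03,0],
  [0.2,-0.03,0],
], fingers=[0.53,0.53,0.53], yaw=[0,0,0])

```text
clock: 6.3
position: [542.8, 128.5, 182.8]
ee_rot: [0.088, 0.996, 0.002, -0.0]
contact_force: [0.3, -0.1, -0.3]
gripper_width: 40.0
```

Emit:
apply_moves([
  [0.1,-0.02,0],
  [0.15,-0.03,0],
  [0.15,-0.03,0],
], fingers=[0.53,0.53,0.53], yaw=[0,0,0])

```text
clock: 6.6
position: [544.4, 128.2, 182.9]
ee_rot: [0.088, 0.996, 0.002, 0.0]
contact_force: [0.4, -0.5, 1.2]
gripper_width: 40.3
```

```bash
python3 - <<'E'
from h import *
d=np.load("pics/w4.npz");c,s=.9851,-.1719
B=lambda a:np.array([[c,s],[-s,c]])@(a[:2]-np.array([555.2,197.4]))
for v in(447,452,458):print(v,B(ray(d,(60+235/1.2,200+(v-379)/1.2),22)))
for u,v in((205,555),(272,553)):print("pin",B(ray(d,(60+u/1.2,200+(v-379)/1.2),13)))
E
```

```text
447 [ -5.38206598 -69.5684886 ]
452 [ -3.08278552 -69.57163982]
458 [ -0.29335157 -69.57546281]
pin [ 59.26665362 -83.86594916]
pin [ 58.21766304 -52.04422423]
```

Emit:
apply_moves([
  [0.1,-0.02,0],
  [0.15,-0.03,0],
  [0.15,-0.03,0],
], fingers=[0.53,0.53,0.53], yaw=[0,0,0])

```text
clock: 6.9
position: [546.0, 127.9, 182.8]
ee_rot: [0.088, 0.996, 0.002, 0.0]
contact_force: [0.1, -0.6, -0.4]
gripper_width: 40.3
```

Emit:
apply_moves([
  [0.1,-0.02,0],
  [0.15,-0.03,0],
  [0.15,-0.03,0],
], fingers=[0.53,0.53,0.53], yaw=[0,0,0])

```text
clock: 7.2
position: [547.0, 127.5, 182.7]
ee_rot: [0.088, 0.996, 0.001, -0.001]
contact_force: [-3.5, 0.7, 2.3]
gripper_width: 40.4
```

```bash
python3 - <<'E'
from h import *
s,d=wsnap("w5",1.5); print(s["clock"],s["position"],s["contact_force"])
a=cv2.imread("pics/w4_raw.png")[210:384,130:380];b=cv2.imread("pics/w5_raw.png")[210:384,130:380]
cv2.imwrite("pics/m2.png",cv2.resize(np.hstack([a,b]),None,fx=1.6,fy=1.6,interpolation=2))
E
```

```text
7.2 [546.95428798 127.54512637 182.67537389] [-3.50972202  0.69263328  2.26671096]
```

View pics/m2.png

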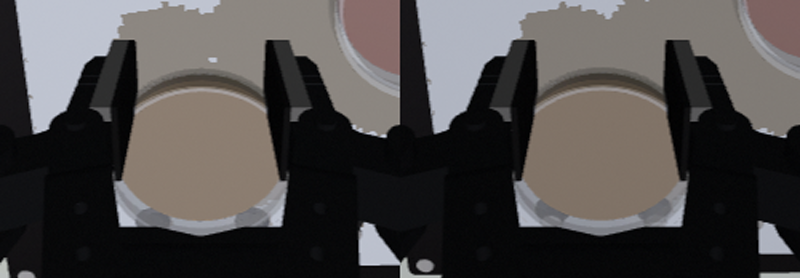

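Emit:
apply_moves([
  [-1,0.17,0],
  [-4,0.7,0],
  [-8,1.4,1],
  [-8.2,1.4,3],
  [-7.8,4,3],
  [-7.2,7.5,3],
  [-7.06,8.4,2],
  [-7.06,8.4,0.6],
  [-7.06,8.4,0],
  [-7.06,8.4,0],
], fingers=[0.53,0.53,0.53,0.53,0.53,0.53,0.53,0.53,0.53,0.53], yaw=[0,0,0,0,0,0,0,0,0,0])

```text
clock: 8.25
position: [475.8, 210.9, 181.6]
ee_rot: [0.088, 0.996, 0.001, -0.002]
contact_force: [0.6, -0.9, 0.4]
gripper_width: 40.3
```

Emit:
apply_moves([
  [0,0,0],
  [0,0,0],
], fingers=[0.53,0.53], yaw=[0,0])

```text
clock: 8.45
position: [475.8, 210.6, 181.9]
ee_rot: [0.088, 0.996, 0.001, -0.001]
contact_force: [-0.5, 0.2, -0.3]
gripper_width: 40.3
```

Emit:
apply_moves([
  [0.7,-0.12,0.1],
  [1.4,-0.23,0.1],
  [2.1,-0.35,0.1],
  [2.9,-0.48,0.1],
  [3.7,-0.62,0.1],
  [4.5,-0.75,0.1],
  [5.3,-0.88,0.1],
  [6.1,-1.01,0.1],
  [6.9,-1.15,0.1],
  [7.6,-1.26,0.1],
], fingers=[0.53,0.53,0.53,0.53,0.53,0.53,0.53,0.53,0.53,0.53], yaw=[0,0,0,0,0,0,0,0,0,0])

```text
clock: 9.45
position: [552.6, 197.9, 182.8]
ee_rot: [0.088, 0.996, 0.001, -0.001]
contact_force: [-0.1, -0.9, -0.1]
gripper_width: 40.2
```

Emit:
apply_moves([
  [0.3,-0.05,0],
  [0.5,-0.09,0],
  [0.6,-0.11,0],
  [0.6,-0.11,0],
], fingers=[0.53,0.53,0.53,0.53], yaw=[0,0,0,0])

```text
clock: 9.85
position: [558.1, 196.8, 182.7]
ee_rot: [0.088, 0.996, 0.0, -0.002]
contact_force: [-2.1, 1.4, 1.3]
gripper_width: 39.8
```

Emit:
apply_moves([
  [0.1,-0.02,0],
  [0.12,-0.02,0],
  [0.12,-0.02,0],
], fingers=[0.53,0.53,0.53], yaw=[0,0,0])

```text
clock: 10.15
position: [558.6, 196.7, 182.6]
ee_rot: [0.088, 0.996, 0.0, -0.003]
contact_force: [-4.8, 2.3, 1.2]
gripper_width: 39.8
```

Emit:
apply_moves([
  [-1,0.17,0],
  [-4.5,0.78,0],
  [-9,1.55,1],
  [-9.4,1.6,3],
  [-9,4,3],
  [-8.3,8,3],
  [-8,9.6,2],
  [-8,9.63,0.6],
  [-8,9.63,0],
  [-8,9.63,0],
], fingers=[0.53,0.53,0.53,0.53,0.53,0.53,0.53,0.53,0.53,0.53], yaw=[0,0,0,0,0,0,0,0,0,0])

```text
clock: 11.15
position: [478.1, 292.4, 181.4]
ee_rot: [0.088, 0.996, -0.001, -0.004]
contact_force: [-0.5, -0.1, 0.9]
gripper_width: 39.8
```

Emit:
apply_moves([
  [0,0,0],
  [0,0,0],
], fingers=[0.53,0.53], yaw=[0,0])

```text
clock: 11.35
position: [478.2, 291.9, 181.7]
ee_rot: [0.088, 0.996, -0.001, -0.003]
contact_force: [0.3, -0.0, 1.1]
gripper_width: 40.2
```

Emit:
apply_moves([
  [0.7,-0.1,0.1],
  [1.4,-0.25,0.1],
  [2.2,-0.5,0.1],
  [3.0,-0.75,0.1],
  [3.8,-0.98,0.1],
  [4.7,-1.25,0.1],
  [5.6,-1.52,0.1],
  [6.5,-1.8,0.1],
  [7.4,-2.06,0.1],
  [8.2,-2.3,0.1],
], fingers=[0.53,0.53,0.53,0.53,0.53,0.53,0.53,0.53,0.53,0.53], yaw=[0,0,0,0,0,0,0,0,0,0])

```text
clock: 12.35
position: [561.0, 268.7, 182.7]
ee_rot: [0.089, 0.996, -0.001, -0.003]
contact_force: [-0.3, -0.3, 0.4]
gripper_width: 40.1
```

Emit:
apply_moves([
  [0.4,-0.12,0],
  [0.7,-0.2,0],
  [0.9,-0.24,0],
  [0.9,-0.24,0],
], fingers=[0.53,0.53,0.53,0.53], yaw=[0,0,0,0])

```text
clock: 12.75
position: [570.0, 266.2, 182.6]
ee_rot: [0.089, 0.996, -0.001, -0.003]
contact_force: [-0.0, 0.1, 0.3]
gripper_width: 40.0
```

Emit:
apply_moves([
  [0.1,-0.02,0],
  [0.15,-0.03,0],
  [0.15,-0.03,0],
], fingers=[0.53,0.53,0.53], yaw=[0,0,0])

```text
clock: 13.05
position: [571.0, 266.1, 182.5]
ee_rot: [0.088, 0.996, -0.001, -0.004]
contact_force: [-2.7, 1.7, 0.7]
gripper_width: 39.8
```

Emit:
apply_moves([
  [0.05,-0.01,0],
  [0.1,-0.02,0],
  [0.1,-0.02,0],
], fingers=[0.53,0.53,0.53], yaw=[0,0,0])

```text
clock: 13.35
position: [571.4, 266.1, 182.5]
ee_rot: [0.088, 0.996, -0.001, -0.005]
contact_force: [-5.4, 1.9, 1.9]
gripper_width: 40.0
```

Emit:
apply_moves([
  [-1,0.17,0],
  [-5,0.9,0],
  [-9,1.5,0.5],
  [-9.4,1.5,4],
  [-10,-1,8],
  [-11,-4,12],
  [-12,-7,16],
  [-12.2,-10,20],
  [-12.2,-10.9,22],
  [-12.2,-10.9,22],
], fingers=[0.53,0.53,0,0,0,0,0,0,0,0], yaw=[0,0,0,0,0,0,0,0,0,0])

```text
clock: 14.35
position: [449.5, 155.8, 406.7]
ee_rot: [0.089, 0.996, 0.002, -0.001]
contact_force: [0.8, 0.3, -0.1]
gripper_width: 85.3
```

Emit:
apply_moves([
  [0,0,0],
  [0,0,0],
], fingers=[0,0], yaw=[0,0])

```text
clock: 14.55
position: [449.3, 155.8, 406.2]
ee_rot: [0.089, 0.996, 0.001, -0.001]
contact_force: [0.0, -0.1, 0.3]
gripper_width: 85.2
```

```bash
python3 - <<'E'
from h import *
s,d=wsnap("w6"); print(s["clock"],s["position"],jaw(s),s["contact_force"])
im=cv2.imread("pics/w6_raw.png")[130:310,150:450]
cv2.imwrite("pics/m3.png",cv2.resize(im,None,fx=2.6,fy=2.6,interpolation=2))
E
```

```text
14.55 [449.32715903 155.83187651 406.18097968] 79.78251273568296 [ 0.03990195 -0.12674433  0.34864342]
```

View pics/m3.png

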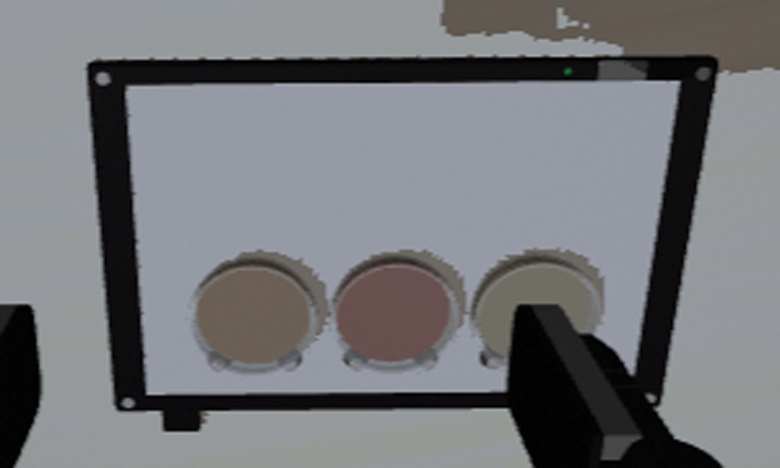

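Emit:
apply_moves([
  [0.4,-4,-1],
  [0.8,-8,-2],
  [1.2,-12,-3],
  [1.6,-16,-4],
  [2,-20,-5],
  [2.4,-24,-6],
  [2.8,-28,-7],
  [3.2,-31,-8],
  [3.6,-34,-9],
  [3.8,-36.6,-10],
], fingers=[0.6,0.6,0.6,0.6,0.6,0.6,0.6,0.6,0.6,0.6], yaw=[8,16,24,32,40,48,56,64,72,80])

```text
clock: 15.6
position: [487.7, -211.3, 303.7]
ee_rot: [-0.575, 0.818, 0.001, -0.003]
contact_force: [0.7, 0.2, -0.9]
gripper_width: 34.1
```

Emit:
apply_moves([
  [0,0,0],
  [0,0,0],
  [0,0,0],
  [0,0,0],
], fingers=[0.6,0.6,0.6,0.6], yaw=[8,12.4,12.4,12.4])

```text
clock: 16.0
position: [487.9, -211.0, 302.7]
ee_rot: [-0.659, 0.752, 0.001, -0.003]
contact_force: [0.5, -0.0, 0.5]
gripper_width: 34.2
```

```bash
python3 - <<'E'
from h import *
s,d=wsnap("w7"); print(s["clock"],s["position"],jaw(s),np.degrees(s["joints"]),s["contact_force"],s["gripper_width"])
D=np.load("pics/w7.npz")
c,n=np.cos(np.radians(-7.8)),np.sin(np.radians(-7.8))
for a in(-5.7,5.7):
  for b in(-14,14):print("pred ear top corner",a,b,proj(D,(487.4+c*a-n*b,-210.3+n*a+c*b,80)))
E
```

```text
16.0 [ 487.85654796 -210.96543419  302.69360817] 172.47428070657057 [ -5.84638649  18.81159872 -20.77949141   0.22339234 -50.77291136
  -1.82058034] [ 0.51417231 -0.02896306  0.52549476] 34.22701022906513
pred ear top corner -5.7 -14 [260.71576538 190.99957894]
pred ear top corner -5.7 14 [260.26481215 229.72903728]
pred ear top corner 5.7 -14 [243.16490656 190.95214642]
pred ear top corner 5.7 14 [243.4520746  229.69820295]
```

```bash
python3 - <<'E'
from h import *
g=cv2.imread("pics/w7_raw.png",0).astype(int)
for v in(198,206,214,222):print("row",v,"u220+",g[v-1:v+2,220:288].mean(0).astype(int).tolist())
for u in(248,252,256):print("col",u,"v170+",g[170:256,u-1:u+2].mean(1).astype(int).tolist())
E
```

```text
row 198 u220+ [133, 134, 134, 134, 134, 134, 134, 134, 134, 134, 133, 133, 134, 133, 134, 134, 134, 134, 134, 134, 134, 134, 134, 134, 134, 92, 54, 92, 120, 132, 134, 135, 134, 134, 134, 134, 134, 134, 134, 133, 126, 108, 71, 75, 118, 134, 134, 134, 133, 134, 132, 119, 92, 59, 39, 46, 90, 123, 133, 133, 133, 134, 119, 125, 139, 139, 139, 139]
row 206 u220+ [134, 133, 134, 134, 134, 133, 133, 134, 134, 133, 134, 133, 133, 134, 134, 134, 134, 134, 133, 134, 134, 134, 134, 134, 134, 93, 49, 88, 120, 132, 134, 134, 134, 135, 134, 134, 134, 134, 132, 132, 127, 111, 70, 48, 106, 134, 134, 134, 134, 134, 130, 115, 86, 52, 38, 53, 102, 129, 133, 133, 133, 125, 130, 139, 139, 138, 139, 139]
row 214 u220+ [134, 134, 134, 133, 134, 133, 134, 134, 134, 134, 134, 134, 134, 134, 133, 134, 133, 134, 134, 134, 133, 134, 134, 134, 133, 112, 70, 82, 117, 131, 134, 134, 134, 134, 134, 134, 134, 134, 133, 132, 127, 112, 72, 98, 131, 134, 134, 134, 133, 134, 129, 114, 80, 45, 39, 64, 112, 132, 132, 133, 134, 114, 121, 139, 139, 139, 139, 139]
row 222 u220+ [133, 133, 134, 134, 134, 133, 134, 134, 134, 13
[... 863 characters left out ...]
134, 134, 134, 134, 134, 134, 134, 134, 134, 134, 133, 134, 134, 134, 134, 134, 134, 134, 134, 134, 134, 133, 133, 133, 133, 133, 133, 120, 106, 134, 133, 134, 134, 134, 134, 134, 134, 134, 134, 133, 134, 134, 134, 133, 133, 134, 134, 134, 134, 134, 133, 134, 134, 133, 133]
col 256 v170+ [71, 72, 72, 73, 99, 123, 128, 132, 134, 110, 70, 59, 59, 59, 59, 59, 59, 59, 59, 59, 59, 76, 109, 126, 133, 135, 135, 134, 134, 134, 135, 134, 135, 135, 134, 134, 134, 134, 133, 134, 134, 134, 133, 134, 134, 134, 134, 134, 133, 134, 134, 133, 133, 132, 132, 133, 133, 132, 120, 71, 74, 134, 133, 134, 133, 133, 133, 134, 134, 134, 133, 133, 134, 134, 133, 133, 134, 134, 134, 133, 134, 134, 134, 133, 133, 134]
```

Emit:
apply_moves([
  [-0.19,0.07,-1.5],
  [-0.19,0.07,-3.5],
  [-0.19,0.07,-5.3],
  [-0.19,0.07,-6.2],
  [-0.19,0.07,-6.4],
  [-0.19,0.07,-6.4],
], fingers=[0.6,0.6,0.6,0.6,0.7,0.75], yaw=[0,0,0,0,0,0])

```text
clock: 16.65
position: [486.3, -210.1, 239.2]
ee_rot: [-0.659, 0.752, 0.001, -0.003]
contact_force: [0.2, 0.1, -0.1]
gripper_width: 21.4
```

Emit:
apply_moves([
  [0,0,0],
  [0,0,0],
  [0,0,0],
  [0,0,0],
], fingers=[0.8,0.84,0.86,0.86], yaw=[0,0,0,0])

```text
clock: 17.05
position: [486.6, -210.2, 239.8]
ee_rot: [-0.659, 0.752, 0.0, -0.002]
contact_force: [-0.1, 0.4, -0.2]
gripper_width: 12.0
```

Emit:
apply_moves([
  [0,0,0],
  [0,0,0],
], fingers=[0.88,0.88], yaw=[0,0])

```text
clock: 17.25
position: [486.5, -210.2, 239.9]
ee_rot: [-0.659, 0.752, 0.0, -0.002]
contact_force: [0.2, -1.2, 1.6]
gripper_width: 10.7
```

Emit:
apply_moves([
  [-0.02,0,0.15],
  [-0.04,0,0.3],
  [-0.06,0.01,0.45],
  [-0.08,0.01,0.6],
  [-0.08,0.01,0.6],
], fingers=[0.88,0.88,0.88,0.88,0.88], yaw=[0,0,0,0,0])

```text
clock: 17.75
position: [485.2, -210.0, 245.4]
ee_rot: [-0.659, 0.752, 0.001, -0.003]
contact_force: [0.5, -0.2, -4.4]
gripper_width: 10.7
```

```bash
python3 - <<'E'
from h import *
s=read_state();print({k:np.round(s[k],2) for k in("clock","position","contact_force","wrist_torque","gripper_width")})
d=get_image("side");cv2.imwrite("pics/s1_raw.png",d["color"])
a=cv2.imread("pics/side0_raw.png",0).astype(int);b=cv2.cvtColor(d["color"],6).astype(int)
# far end and near rim differences
for n,(x0,y0,x1,y1) in {"far":(318,180,356,200),"near":(308,225,345,250)}.items():print(n,abs(a-b)[y0:y1,x0:x1].mean())
E
```

```text
{'clock': np.float64(17.75), 'position': array([ 485.21, -210.03,  245.43]), 'contact_force': array([ 0.52, -0.18, -4.38]), 'wrist_torque': array([-0.05,  0.08, -0.04]), 'gripper_width': np.float64(10.68)}
far 93.71578947368421
near 16.672432432432434
```

Emit:
apply_moves([
  [-0.02,0,0.15],
  [-0.04,0,0.3],
  [-0.06,0.01,0.45],
  [-0.08,0.01,0.6],
  [-0.08,0.01,0.6],
], fingers=[0.88,0.88,0.88,0.88,0.88], yaw=[0,0,0,0,0])

```text
clock: 18.3
position: [484.2, -209.9, 251.5]
ee_rot: [-0.659, 0.752, 0.001, -0.003]
contact_force: [0.1, 0.0, -5.3]
gripper_width: 10.7
```

```bash
python3 - <<'E'
from h import *
s=read_state();print({k:np.round(s[k],2) for k in("clock","position","contact_force","wrist_torque","gripper_width")})
wsnap("w8");A=get_image("scene")["color"];cv2.imwrite("pics/sc2_raw.png",A)
o=np.zeros((600,800,3),np.uint8)
B=cv2.imread("pics/scene0_raw.png")
o[:272,:400]=cv2.resize(B[122:190,245:345],None,fx=4,fy=4,interpolation=2)
o[:272,400:]=cv2.resize(A[122:190,245:345],None,fx=4,fy=4,interpolation=2)
w7=cv2.resize(cv2.imread("pics/w7_raw.png"),(400,300));w8=cv2.resize(cv2.imread("pics/w8_raw.png"),(400,300))
o[290:590,:400]=w7;o[290:590,400:]=w8
cv2.imwrite("pics/m4.png",o)
E
```

```text
{'clock': np.float64(18.3), 'position': array([ 484.16, -209.92,  251.48]), 'contact_force': array([ 0.12,  0.02, -5.33]), 'wrist_torque': array([-0.1 ,  0.31, -0.01]), 'gripper_width': np.float64(10.74)}
```

View pics/m4.png

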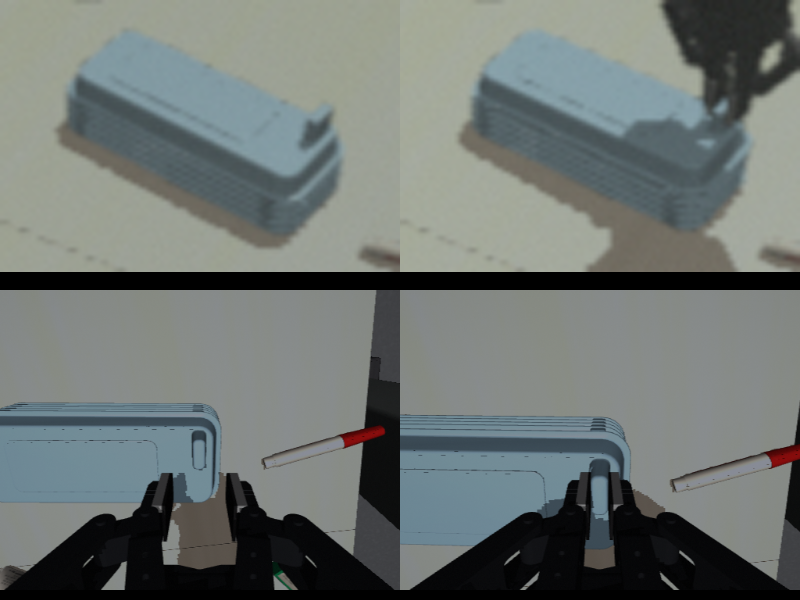

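```bash
cat > flow.py <<'E'
from h import *
import sys
S=np.load("pics/scene0.npz")
def flow(f,g="scene0"):
    A=cv2.imread(f"pics/{g}_raw.png",0);B=cv2.imread(f"pics/{f}_raw.png",0)
    P={"far bottom corner":(263,148),"far-left side":(266,145),"mid side low":(285,167),"mid panel edge":(290,157),"near side low":(306,177),"near panel corner":(316,166),"far panel corner":(277,130),"far panel left":(265,140)}
    p=np.array(list(P.values()),np.float32).reshape(-1,1,2)
    q,st,e=cv2.calcOpticalFlowPyrLK(A,B,p,None,winSize=(11,11),maxLevel=1)
    for n,a,b,s in zip(P,p,q,st):print(n,np.round(b-a,2)[0],s)
flow(sys.argv[1])
for P in((480,-160,20),(680,-180,20)):
  for v in((1,0,0),(0,1,0),(0,0,1)):print(P,v,np.round(proj(S,np.add(P,v))-proj(S,P),2))
E
python3 flow.py sc2
```

```text
far bottom corner [1.43 0.24] [1]
far-left side [1.45 0.09] [1]
mid side low [23.23 17.35] [1]
mid panel edge [-7.   -4.74] [1]
near side low [-38.37  38.67] [1]
near panel corner [  0.29 -12.35] [1]
far panel corner [-2.59  9.4 ] [1]
far panel left [1.48 0.14] [1]
(480, -160, 20) (1, 0, 0) [-0.28 -0.11]
(480, -160, 20) (0, 1, 0) [-0.13  0.18]
(480, -160, 20) (0, 0, 1) [ 0.03 -0.22]
(680, -180, 20) (1, 0, 0) [-0.25 -0.09]
(680, -180, 20) (0, 1, 0) [-0.14  0.16]
(680, -180, 20) (0, 0, 1) [ 0.   -0.22]
```

Emit:
apply_moves([
  [0.05,0,-0.3],
  [0.1,0,-0.6],
  [0.15,-0.01,-0.9],
  [0.2,-0.02,-1.1],
  [0.23,-0.02,-1.18],
  [0.23,-0.02,-1.18],
  [0.23,-0.02,-1.18],
  [0.23,-0.02,-1.18],
], fingers=[0.88,0.88,0.88,0.88,0.88,0.88,0.86,0.84], yaw=[0,0,0,0,0,0,0,0])

```text
clock: 19.2
position: [487.0, -210.2, 239.8]
ee_rot: [-0.659, 0.752, 0.0, -0.002]
contact_force: [-0.2, 0.1, 0.2]
gripper_width: 13.5
```

```bash
cat > st.py <<'E'
from h import *
import sys
s=read_state();print({k:np.round(s[k],2).tolist() for k in("clock","position","contact_force","wrist_torque","gripper_width")})
cv2.imwrite(f"pics/{sys.argv[1]}_raw.png",get_image("scene")["color"])
A=cv2.imread("pics/scene0_raw.png",0);B=cv2.imread(f"pics/{sys.argv[1]}_raw.png",0)
# match patches: (name, centre, half)
for n,(u,v),h in(("far low",(264,149),6),("far panel",(266,141),5),("mid side low",(283,166),7),("near side low",(305,176),7),("near low corner",(313,180),6),("near panel",(313,166),6),("mid panel edge",(290,155),7)):
    t=A[v-h:v+h+1,u-h:u+h+1];k=10;w=B[v-h-k:v+h+k+1,u-h-k:u+h+k+1]
    m=cv2.matchTemplate(cv2.resize(w,None,fx=4,fy=4,interpolation=2),cv2.resize(t,None,fx=4,fy=4,interpolation=2),cv2.TM_CCOEFF_NORMED)
    _,x,_,l=cv2.minMaxLoc(m);print(n,"shift",l[0]/4-k,l[1]/4-k,"score",round(x,2))
E
python3 st.py sc3
```

```text
{'clock': 19.2, 'position': [487.04, -210.17, 239.84], 'contact_force': [-0.22, 0.14, 0.24], 'wrist_torque': [-0.05, 0.16, 0.0], 'gripper_width': 13.51}
far low shift 0.5 0.5 score 0.99
far panel shift 0.25 0.25 score 0.99
mid side low shift 0.0 0.0 score 0.99
near side low shift -10.0 -4.5 score 0.97
near low corner shift 9.25 9.75 score 0.85
near panel shift -0.75 -10.0 score 0.85
mid panel edge shift -0.25 0.0 score 1.0
```

```bash
python3 - <<'E'
from h import *
A=cv2.imread("pics/scene0_raw.png",0);B=cv2.imread("pics/sc2_raw.png",0)
for n,(u,v),h in(("far low",(264,149),6),("far low small",(262,152),4),("far panel",(266,141),5),("far top",(277,130),5),("mid side low",(283,166),7),("mid low edge",(285,171),5),("q3 low edge",(297,177),5),("mid panel edge",(290,155),7),("panel dashes",(283,147),5),("near side low",(305,176),6)):
    t=A[v-h:v+h+1,u-h:u+h+1];k=6;w=B[v-h-k:v+h+k+1,u-h-k:u+h+k+1]
    m=cv2.matchTemplate(cv2.resize(w,None,fx=4,fy=4,interpolation=2),cv2.resize(t,None,fx=4,fy=4,interpolation=2),cv2.TM_CCOEFF_NORMED)
    _,x,_,l=cv2.minMaxLoc(m);print(n,"shift",l[0]/4-k,l[1]/4-k,"score",round(x,2))
# intensity columns through side, before/after
for u in(280,300,308):
    print(u,A[150:192,u].tolist());print(u,B[150:192,u].tolist())
E
```

```text
far low shift 1.25 -0.25 score 0.99
far low small shift 1.0 0.25 score 0.98
far panel shift 1.25 -0.25 score 0.99
far top shift 1.5 0.0 score 0.93
mid side low shift -4.0 -1.25 score 0.98
mid low edge shift -0.25 1.0 score 0.99
q3 low edge shift 1.75 -5.25 score 0.96
mid panel edge shift -0.75 -2.0 score 0.99
panel dashes shift 3.25 0.0 score 0.99
near side low shift -6.0 -0.75 score 0.88
280 [81, 81, 79, 83, 93, 94, 94, 93, 96, 97, 96, 94, 96, 99, 101, 102, 103, 105, 113, 147, 157, 156, 159, 159, 158, 158, 156, 158, 158, 158, 157, 158, 158, 157, 157, 158, 158, 157, 158, 158, 156, 146]
280 [80, 82, 89, 94, 83, 88, 94, 91, 96, 92, 95, 92, 98, 105, 107, 108, 108, 108, 110, 118, 154, 164, 165, 164, 165, 166, 164, 166, 165, 166, 166, 164, 165, 167, 166, 166, 164, 165, 165, 168, 163, 153]
300 [148, 149, 147, 149, 141, 134, 144, 147, 124, 92, 82, 79, 82, 85, 90, 93, 90, 91, 90, 92, 91, 92, 91, 94, 100, 103, 107, 106, 110, 146, 157, 158, 158, 158, 158, 156, 159, 157, 157, 157, 158, 158]
300 [152, 153, 143, 139, 149, 135, 107, 87, 82, 82, 84, 85, 95, 91, 87, 96, 90, 97, 92, 96, 95, 97, 99, 106, 107, 110, 109, 109, 109, 108, 109, 110, 108, 107, 107, 107, 108, 106, 106, 109, 109, 108]
308 [149, 148, 150, 147, 147, 143, 147, 147, 149, 149, 148, 147, 122, 91, 80, 81, 81, 85, 92, 93, 88, 91, 90, 91, 89, 90, 90, 95, 97, 103, 104, 106, 108, 132, 154, 157, 158, 157, 157, 156, 158, 157]
308 [154, 149, 114, 96, 96, 96, 98, 99, 99, 99, 91, 84, 83, 83, 83, 88, 98, 84, 89, 98, 89, 95, 90, 94, 89, 96, 98, 105, 108, 108, 109, 108, 109, 110, 109, 109, 109, 111, 110, 109, 108, 109]
```

Emit:
apply_moves([
  [-0.05,0,0.3],
  [-0.05,0,0.55],
  [-0.05,0,0.55],
  [-0.05,0,0.55],
  [-0.05,0,0.55],
  [-0.05,0,0.55],
  [-0.05,0,0.55],
], fingers=[0.82,0.82,0.82,0.85,0.87,0.88,0.88], yaw=[0,0,0,0,0,0,0])

```text
clock: 19.95
position: [486.3, -210.1, 245.4]
ee_rot: [-0.659, 0.752, 0.001, -0.003]
contact_force: [-2.3, 1.0, 3.5]
gripper_width: 10.7
```

Emit:
apply_moves([
  [0.04,0,0.2],
  [0.07,-0.01,0.4],
  [0.1,-0.01,0.6],
  [0.13,-0.02,0.8],
  [0.13,-0.02,0.8],
  [0.13,-0.02,0.8],
], fingers=[0.88,0.88,0.88,0.88,0.88,0.88], yaw=[0,0,0,0,0,0])

```text
clock: 20.55
position: [487.5, -210.3, 253.1]
ee_rot: [-0.659, 0.752, 0.001, -0.003]
contact_force: [-0.3, -0.8, -4.1]
gripper_width: 10.7
```

```bash
python3 st.py sc4
```

```text
{'clock': 20.55, 'position': [487.55, -210.3, 253.13], 'contact_force': [-0.31, -0.84, -4.07], 'wrist_torque': [-0.05, 0.19, -0.0], 'gripper_width': 10.7}
far low shift 0.5 0.0 score 0.98
far panel shift 0.25 -0.25 score 0.99
mid side low shift -4.75 -2.0 score 0.99
near side low shift -10.0 -3.5 score 0.93
near low corner shift 0.5 -3.0 score 0.81
near panel shift -1.5 -10.0 score 0.8
mid panel edge shift 0.25 -1.0 score 0.99
```

Emit:
apply_moves([
  [0.03,0,0.2],
  [0.05,-0.01,0.4],
  [0.07,-0.01,0.6],
  [0.09,-0.01,0.8],
  [0.09,-0.01,0.8],
  [0.09,-0.01,0.8],
], fingers=[0.88,0.88,0.88,0.88,0.88,0.88], yaw=[0,0,0,0,0,0])

```text
clock: 21.2
position: [488.4, -210.4, 261.2]
ee_rot: [-0.659, 0.752, 0.001, -0.003]
contact_force: [0.5, -0.0, -4.7]
gripper_width: 10.5
```

```bash
python3 st.py sc5; python3 - <<'E'
from h import *
A=cv2.imread("pics/scene0_raw.png",0);B=cv2.imread("pics/sc5_raw.png",0)
for u in(280,290,300):
    print(u,A[140:180,u].tolist());print(u,B[140:180,u].tolist())
E
```

```text
{'clock': 21.2, 'position': [488.4, -210.39, 261.23], 'contact_force': [0.46, -0.02, -4.7], 'wrist_torque': [-0.12, 0.06, -0.03], 'gripper_width': 10.52}
far low shift 0.75 -0.25 score 0.98
far panel shift 0.5 -0.5 score 0.99
mid side low shift -9.25 -4.0 score 0.98
near side low shift -10.0 -2.75 score 0.88
near low corner shift 0.5 -4.0 score 0.8
near panel shift -6.0 -6.0 score 0.81
mid panel edge shift -4.25 -4.0 score 0.99
280 [146, 146, 148, 146, 145, 134, 144, 147, 127, 95, 81, 81, 79, 83, 93, 94, 94, 93, 96, 97, 96, 94, 96, 99, 101, 102, 103, 105, 113, 147, 157, 156, 159, 159, 158, 158, 156, 158, 158, 158]
280 [151, 152, 150, 144, 143, 150, 146, 111, 87, 81, 80, 83, 90, 92, 86, 92, 95, 96, 95, 94, 95, 96, 96, 103, 107, 108, 107, 108, 110, 116, 138, 160, 166, 166, 165, 164, 164, 166, 165, 166]
290 [146, 146, 147, 146, 148, 147, 148, 148, 147, 139, 140, 146, 148, 127, 93, 80, 79, 81, 82, 92, 94, 96, 92, 92, 91, 90, 93, 90, 93, 97, 103, 105, 106, 112, 145, 155, 158, 158, 158, 157]
290 [153, 152, 152, 152, 152, 150, 150, 143, 147, 151, 149, 123, 92, 83, 80, 82, 87, 94, 85, 89, 96, 88, 93, 90, 95, 92, 97, 95, 106, 109, 109, 110, 111, 109, 114, 138, 158, 164, 163, 165]
300 [151, 148, 143, 144, 147, 147, 148, 147, 147, 147, 148, 149, 147, 149, 141, 134, 144, 147, 124, 92, 82, 79, 82, 85, 90, 93, 90, 91, 90, 92, 91, 92, 91, 94, 100, 103, 107, 106, 110, 146]
300 [151, 152, 151, 152, 151, 152, 151, 152, 153, 153, 152, 150, 142, 131, 110, 97, 85, 83, 80, 81, 84, 93, 92, 86, 93, 94, 92, 93, 90, 93, 90, 98, 101, 108, 107, 110, 109, 109, 110, 110]
```

```bash
cat > rim.py <<'E'
from h import *
import sys
wsnap(sys.argv[1]); D=np.load(f"pics/{sys.argv[1]}.npz"); g=cv2.imread(f"pics/{sys.argv[1]}_raw.png",0).astype(int)
th=np.radians(-7.8);c,n=np.cos(th),np.sin(th)
o=np.array([486-(c*-97-n*-22),-210.2-(n*-97+c*-22)])
W=lambda x,y,z:(o[0]+c*x-n*y,o[1]+n*x+c*y,z)
for X in(-60,-20):
    p=proj(D,W(X,-49,0));u=int(round(p[0]));print("X",X,"u",u)
    for L in(0,5,10,16):
        k=L*(114-X)/211
        print(" lift at ear",L,[round(float(proj(D,W(X,-49,z+k))[1]),1) for z in(0,9,18,27)])
    print(" cover rim at 36+lift",[ (L,round(float(proj(D,W(X,-49,36+L*(114-X)/211))[1]),1)) for L in(0,16)])
    v0=int(p[1])-20;print(" v from",v0,g[v0:v0+60,u-1:u+2].mean(1).astype(int).tolist())
E
python3 rim.py w9
```

```text
X -60 u 206
 lift at ear 0 [155.8, 158.8, 162.1, 165.6]
 lift at ear 5 [157.2, 160.3, 163.7, 167.3]
 lift at ear 10 [158.6, 161.8, 165.3, 169.1]
 lift at ear 16 [160.3, 163.7, 167.3, 171.3]
 cover rim at 36+lift [(0, 169.4), (16, 175.6)]
 v from 135 [138, 138, 138, 138, 138, 138, 138, 138, 138, 138, 138, 138, 138, 139, 138, 138, 138, 138, 138, 138, 138, 138, 138, 138, 90, 134, 134, 101, 113, 133, 134, 90, 130, 134, 135, 85, 134, 134, 134, 136, 114, 95, 133, 134, 135, 135, 136, 137, 136, 129, 107, 70, 69, 69, 69, 70, 70, 70, 70, 71]
X -20 u 152
 lift at ear 0 [155.6, 158.6, 161.9, 165.4]
 lift at ear 5 [156.6, 159.7, 163.1, 166.7]
 lift at ear 10 [157.7, 160.9, 164.3, 168.0]
 lift at ear 16 [159.0, 162.3, 165.9, 169.7]
 cover rim at 36+lift [(0, 169.2), (16, 173.9)]
 v from 135 [138, 138, 138, 138, 138, 138, 138, 138, 138, 137, 138, 138, 138, 138, 138, 138, 138, 138, 138, 138, 138, 138, 138, 97, 123, 133, 108, 100, 133, 133, 99, 124, 133, 133, 85, 124, 133, 133, 134, 112, 93, 133, 133, 133, 135, 135, 136, 135, 121, 101, 71, 70, 69, 68, 69, 70, 69, 69, 69, 70]
```

Emit:
apply_moves([
  [-0.07,0.01,-0.5],
  [-0.14,0.02,-1.0],
  [-0.2,0.03,-1.4],
  [-0.22,0.03,-1.55],
  [-0.22,0.03,-1.6],
  [-0.22,0.03,-1.6],
], fingers=[0.88,0.88,0.88,0.88,0.88,0.88], yaw=[0,0,0,0,0,0])

```text
clock: 21.9
position: [486.0, -210.2, 245.5]
ee_rot: [-0.659, 0.752, 0.001, -0.003]
contact_force: [-4.1, 0.2, 2.8]
gripper_width: 10.9
```

```bash
python3 st.py sc6|head -3; python3 rim.py w10
```

```text
{'clock': 21.9, 'position': [485.98, -210.17, 245.46], 'contact_force': [-4.12, 0.2, 2.77], 'wrist_torque': [0.1, 1.02, 0.03], 'gripper_width': 10.88}
far low shift 0.5 0.5 score 0.99
far panel shift 0.5 0.5 score 0.99
X -60 u 199
 lift at ear 0 [161.4, 164.9, 168.6, 172.7]
 lift at ear 5 [163.0, 166.6, 170.4, 174.7]
 lift at ear 10 [164.6, 168.3, 172.3, 176.7]
 lift at ear 16 [166.6, 170.5, 174.7, 179.3]
 cover rim at 36+lift [(0, 177.1), (16, 184.3)]
 v from 141 [138, 138, 138, 137, 137, 138, 138, 137, 138, 138, 138, 138, 138, 138, 138, 137, 138, 138, 138, 138, 138, 96, 134, 134, 101, 124, 133, 134, 89, 125, 133, 133, 88, 114, 134, 134, 113, 96, 133, 134, 134, 135, 136, 137, 136, 130, 106, 68, 67, 67, 67, 68, 68, 68, 69, 69, 69, 70, 70, 71]
X -20 u 142
 lift at ear 0 [161.2, 164.7, 168.4, 172.5]
 lift at ear 5 [162.4, 166.0, 169.8, 174.0]
 lift at ear 10 [163.6, 167.3, 171.2, 175.5]
 lift at ear 16 [165.1, 168.9, 173.0, 177.5]
 cover rim at 36+lift [(0, 176.9), (16, 182.4)]
 v from 141 [137, 137, 138, 138, 138, 138, 137, 138, 138, 137, 138, 138, 138, 138, 138, 138, 138, 138, 138, 138, 138, 99, 133, 132, 99, 124, 133, 133, 87, 125, 133, 132, 82, 114, 133, 133, 110, 85, 133, 133, 133, 134, 135, 136, 136, 122, 101, 69, 69, 68, 68, 67, 68, 68, 68, 69, 69, 69, 69, 70]
```

Emit:
apply_moves([
  [0.3,-0.04,4.5],
  [0.3,-0.04,4.5],
  [0.3,-0.04,4.5],
], fingers=[0.88,0.88,0.88], yaw=[0,0,0])

```text
clock: 22.3
position: [489.7, -210.5, 291.2]
ee_rot: [-0.659, 0.752, -0.001, -0.001]
contact_force: [0.7, -0.3, -3.1]
gripper_width: 10.7
```

```bash
python3 st.py sc7; python3 rim.py w11
```

```text
{'clock': 22.3, 'position': [489.72, -210.47, 291.18], 'contact_force': [0.74, -0.27, -3.11], 'wrist_torque': [0.02, 0.02, -0.01], 'gripper_width': 10.73}
far low shift 2.25 0.5 score 0.98
far panel shift 2.5 0.25 score 0.97
mid side low shift -1.25 2.0 score 0.97
near side low shift -1.25 -5.25 score 0.85
near low corner shift 4.0 -1.5 score 0.77
near panel shift 2.0 3.0 score 0.85
mid panel edge shift -0.25 -5.5 score 0.91
X -60 u 212
 lift at ear 0 [147.1, 149.5, 152.1, 154.9]
 lift at ear 5 [148.2, 150.7, 153.4, 156.2]
 lift at ear 10 [149.3, 151.9, 154.7, 157.6]
 lift at ear 16 [150.7, 153.4, 156.3, 159.3]
 cover rim at 36+lift [(0, 157.9), (16, 162.6)]
 v from 127 [139, 140, 140, 140, 140, 140, 141, 140, 141, 140, 141, 140, 140, 140, 141, 140, 140, 140, 140, 141, 116, 126, 136, 102, 136, 113, 115, 135, 98, 123, 135, 136, 138, 139, 141, 132, 92, 69, 69, 69, 70, 70, 71, 71, 72, 69, 86, 132, 133, 134, 136, 136, 135, 131, 122, 97, 70, 70, 69, 69]
X -20 u 164
 lift at ear 0 [146.9, 149.3, 151.9, 154.7]
 lift at ear 5 [147.8, 150.2, 152.9, 155.7]
 lift at ear 10 [148.6, 151.1, 153.8, 156.8]
 lift at ear 16 [149.7, 152.3, 155.1, 158.0]
 cover rim at 36+lift [(0, 157.6), (16, 161.3)]
 v from 126 [140, 141, 141, 140, 140, 140, 141, 141, 140, 140, 140, 140, 141, 141, 140, 140, 140, 140, 140, 140, 140, 89, 135, 109, 115, 135, 100, 128, 135, 89, 136, 135, 136, 137, 139, 137, 117, 77, 71, 70, 69, 68, 70, 67, 114, 132, 132, 134, 135, 136, 136, 116, 102, 72, 71, 70, 69, 70, 69, 70]
```

Emit:
apply_moves([
  [0.3,-0.04,0],
  [0.6,-0.08,0],
  [0.85,-0.12,0],
  [0.85,-0.12,0],
], fingers=[0.88,0.88,0.88,0.88], yaw=[0,0,0,0])

```text
clock: 22.8
position: [498.4, -211.7, 289.4]
ee_rot: [-0.659, 0.752, 0.0, -0.002]
contact_force: [0.4, 0.9, -2.2]
gripper_width: 10.6
```

```bash
python3 st.py sc8|head -3; python3 rim.py w12 | grep "v from"
```

```text
{'clock': 22.8, 'position': [498.43, -211.71, 289.43], 'contact_force': [0.41, 0.87, -2.2], 'wrist_torque': [-0.01, -0.1, -0.02], 'gripper_width': 10.65}
far low shift 1.5 -0.5 score 0.96
far panel shift 0.75 -0.25 score 0.96
 v from 127 [140, 141, 141, 140, 140, 141, 141, 141, 140, 140, 141, 141, 141, 140, 140, 140, 141, 140, 140, 141, 140, 113, 135, 104, 136, 136, 100, 135, 124, 101, 136, 136, 137, 139, 140, 135, 107, 70, 68, 69, 70, 70, 71, 71, 72, 72, 69, 106, 133, 133, 134, 136, 136, 137, 128, 122, 83, 70, 69, 69]
 v from 127 [141, 140, 140, 141, 140, 140, 141, 141, 140, 140, 141, 141, 140, 141, 141, 140, 140, 140, 141, 140, 94, 126, 135, 98, 136, 111, 116, 135, 97, 127, 135, 135, 136, 138, 139, 121, 88, 71, 70, 69, 69, 69, 70, 79, 128, 132, 133, 134, 136, 136, 129, 116, 91, 71, 70, 70, 69, 69, 70, 71]
```

Emit:
apply_moves([
  [0.3,-0.04,0],
  [0.45,-0.06,0.4],
  [0.6,-0.08,0.8],
  [0.75,-0.1,1.2],
  [0.85,-0.12,1.5],
  [0.85,-0.12,1.5],
], fingers=[0.88,0.88,0.88,0.88,0.88,0.88], yaw=[0,0,0,0,0,0])

```text
clock: 23.5
position: [507.1, -212.9, 305.5]
ee_rot: [-0.659, 0.752, -0.0, -0.002]
contact_force: [0.5, 0.6, 0.2]
gripper_width: 10.6
```

```bash
python3 st.py sc9|head -3; python3 rim.py w13 | grep "v from"
```

```text
{'clock': 23.5, 'position': [507.1, -212.86, 305.48], 'contact_force': [0.5, 0.64, 0.19], 'wrist_torque': [-0.0, 0.09, 0.03], 'gripper_width': 10.63}
far low shift 1.75 -1.25 score 0.87
far panel shift -1.75 -6.0 score 0.97
 v from 123 [141, 141, 141, 141, 141, 141, 141, 141, 141, 141, 141, 142, 141, 141, 142, 141, 142, 141, 141, 141, 141, 103, 137, 94, 136, 98, 128, 136, 108, 137, 137, 138, 140, 141, 133, 94, 70, 69, 69, 70, 71, 72, 72, 72, 73, 85, 113, 132, 135, 137, 137, 136, 82, 133, 136, 137, 137, 138, 138, 138]
 v from 123 [141, 141, 141, 141, 142, 141, 141, 142, 141, 142, 142, 141, 142, 142, 142, 142, 141, 142, 142, 141, 115, 127, 136, 117, 136, 90, 136, 110, 115, 136, 137, 137, 139, 140, 118, 80, 71, 71, 70, 69, 70, 71, 71, 72, 72, 91, 121, 132, 135, 86, 127, 134, 135, 137, 137, 137, 136, 122, 103, 71]
```

Emit:
apply_moves([
  [0,0,0.5],
  [0,0,1.5],
  [0,0,3],
  [0,0,4.5],
  [0,0,6],
  [0,0,7.5],
  [0,0,8],
  [0,0,8],
], fingers=[0.9,0.95,1,1,1,1,1,1], yaw=[0,0,0,0,0,0,0,0])

```text
clock: 24.4
position: [506.8, -212.8, 386.0]
ee_rot: [-0.659, 0.752, -0.001, -0.001]
contact_force: [-0.5, 0.1, -0.2]
gripper_width: 9.5
```

```bash
python3 - <<'E'
from h import *
s,_=wsnap("w14");print({k:np.round(s[k],2).tolist() for k in("clock","position","contact_force","wrist_torque","gripper_width")},jaw(s))
d=get_image("scene");cv2.imwrite("pics/sc10_raw.png",d["color"]);e=get_image("side");cv2.imwrite("pics/sd10_raw.png",e["color"])
for n,im in(("scene",d["color"]),("side",e["color"])):
    hsv=cv2.cvtColor(im,40);m=((hsv[...,0]>90)&(hsv[...,0]<112)&(hsv[...,1]>30)&(hsv[...,2]>60)).astype(np.uint8)
    k,l,st,c=cv2.connectedComponentsWithStats(m)
    print(n,[(st[i].tolist()) for i in range(1,k) if st[i][4]>60])
E
```

```text
{'clock': 24.4, 'position': [506.75, -212.81, 385.97], 'contact_force': [-0.48, 0.11, -0.16], 'wrist_torque': [-0.0, 0.07, 0.01], 'gripper_width': 9.45} 172.47340817397819
scene [[398, 81, 17, 11, 86], [261, 105, 72, 32, 1389], [217, 128, 13, 17, 89], [264, 133, 68, 48, 1799], [125, 177, 22, 8, 81], [91, 204, 14, 12, 103]]
side [[10, 136, 27, 5, 68], [310, 158, 45, 92, 2581]]
```

```bash
cat > lev.py <<'E'
from h import *
from scipy.optimize import minimize
def mask(im,box):
    hsv=cv2.cvtColor(im,40);m=((hsv[...,0]>90)&(hsv[...,0]<112)&(hsv[...,1]>30)&(hsv[...,2]>50)).astype(np.uint8)
    z=np.zeros_like(m);x0,y0,x1,y1=box;z[y0:y1,x0:x1]=m[y0:y1,x0:x1];return z
rim=[(x,y,0) for x in(-119,119) for y in(-49,49)]
def rnd(a,b,r,z):
    o=[]
    for sx in(-1,1):
        for sy in(-1,1):
            for t in np.linspace(0,np.pi/2,5):o.append((sx*(a-r+r*np.cos(t)),sy*(b-r+r*np.sin(t)),z))
    return o
BODY=np.array(rnd(119,49,18,0)+rnd(119,49,18,4)+rnd(110,40,15,22))
def model(p): # p: ear xyz(panel-top frame ear centre), yaw, pitch(nose-down +), roll
    R=Ro.from_euler("zyx",[p[3],p[4],p[5]]).as_matrix()
    return (R@(BODY-np.array([-97,-22,36])).T).T+p[:3]
def hull(d,p,shape):
    q=np.array([proj(d,P) for P in model(p)],np.float32)
    m=np.zeros((shape[0]*4,shape[1]*4),np.uint8);cv2.fillConvexPoly(m,(cv2.convexHull(q)*4).astype(int),1);return m
E
python3 - <<'E'
from lev import *
S=np.load("pics/scene0.npz");im=cv2.imread("pics/sc10_raw.png")
m=mask(im,(255,100,338,137));ys,xs=np.nonzero(m)
print("mask",xs.min(),xs.max(),ys.min(),ys.max())
P0=[506.8,-212.8,72+140.6,np.radians(-7.6),0,0]
# columns: top & bottom edges observed vs model for pitches
cols=[268,275,285,295,305]
print("obs",[(c,int(ys[xs==c].min()),int(ys[xs==c].max())) for c in cols])
for dz in(0,):
  for pt in(-.1,-.05,0,.05,.1,.2):
    p=list(P0);p[4]=pt;h=hull(S,p,im.shape)
    print(pt,[(c,round(np.nonzero(h[:,c*4+2])[0].min()/4,1),round(np.nonzero(h[:,c*4+2])[0].max()/4,1)) if h[:,c*4+2].any() else None for c in cols], np.nonzero(h.any(0))[0][[0,-1]]/4)
E
```

```text
mask 261 332 105 136
obs [(268, 109, 123), (275, 105, 136), (285, 107, 136), (295, 109, 131), (305, 112, 133)]
-0.1 [(268, np.float64(90.2), np.float64(112.2)), (275, np.float64(89.0), np.float64(116.0)), (285, np.float64(94.2), np.float64(121.8)), (295, np.float64(99.5), np.float64(127.2)), (305, np.float64(104.8), np.float64(133.0))] [255.25 329.75]
-0.05 [(268, np.float64(93.0), np.float64(114.5)), (275, np.float64(91.5), np.float64(118.0)), (285, np.float64(96.2), np.float64(123.0)), (295, np.float64(101.0), np.float64(128.0)), (305, np.float64(105.8), np.float64(133.0))] [255.5 330.5]
0 [(268, np.float64(95.8), np.float64(116.5)), (275, np.float64(94.0), np.float64(119.8)), (285, np.float64(98.2), np.float64(124.2)), (295, np.float64(102.5), np.float64(128.8)), (305, np.float64(106.8), np.float64(133.5))] [256. 331.]
0.05 [(268, np.float64(98.8), np.float64(118.5)), (275, np.float64(96.5), np.float64(121.2)), (285, np.float64(100.2), np.float64(125.5)), (295, np.float64(104.0), np.float64(129.5)), (305, np.float64(107.8), np.float64(133.8))] [256.5 331.5]
0.1 [(268, np.float64(101.5), np.float64(120.5)), (275, np.float64(99.0), np.float64(123.2)), (285, np.float64(102.2), np.float64(126.8)), (295, np.float64(105.5), np.float64(130.5)), (305, np.float64(108.8), np.float64(134.0))] [257.25 332.  ]
0.2 [(268, np.float64(107.8), np.float64(124.8)), (275, np.float64(104.0), np.float64(126.8)), (285, np.float64(106.0), np.float64(129.5)), (295, np.float64(108.5), np.float64(132.2)), (305, np.float64(110.8), np.float64(135.0))] [258.75 333.  ]
```

Emit:
apply_moves([
  [-0.6,3,0],
  [-1.2,6,0],
  [-1.8,9,0],
  [-2.4,12,-1],
  [-2.7,14.3,-3],
  [-2.7,14.3,-6],
  [-2.7,14.3,-8.5],
  [-2.7,14.3,-10.5],
  [-2.7,14.3,-11],
  [-2.7,14.3,-11],
], fingers=[1,1,1,1,1,1,1,1,1,1], yaw=[0,0,0,0,0,0,0,0,0,0])

```text
clock: 25.55
position: [479.4, -69.8, 273.1]
ee_rot: [-0.659, 0.752, 0.001, -0.004]
contact_force: [-0.3, 0.3, -2.1]
gripper_width: 9.5
```

Emit:
apply_moves([
  [0,0,-0.6],
  [0,0,-1.2],
  [0,0,-1.8],
  [0,0,-2.3],
  [0,0,-2.3],
], fingers=[0.9,0.89,0.89,0.89,0.89], yaw=[0,0,0,0,0])

```text
clock: 26.05
position: [479.3, -69.8, 249.6]
ee_rot: [-0.659, 0.752, 0.002, -0.004]
contact_force: [0.1, 0.2, -1.4]
gripper_width: 9.5
```

```bash
cat > lv.py <<'E'
from lev import *
import sys
S=np.load("pics/scene0.npz");f=sys.argv[1];ez=float(sys.argv[2]);yaw=float(sys.argv[3]);box=eval(sys.argv[4]) if len(sys.argv)>4 else None
s=read_state();print({k:np.round(s[k],2).tolist() for k in("clock","position","contact_force","wrist_torque","gripper_width")},jaw(s))
im=get_image("scene")["color"];cv2.imwrite(f"pics/{f}_raw.png",im)
for pt in(-.05,0,.05,.1,.15,.2):
    p=[s["position"][0],s["position"][1],s["position"][2]-ez,np.radians(yaw),pt,0];h=hull(S,p,im.shape)
    c=np.nonzero(h.any(0))[0];cc=[int(c[0]/4+k*(c[-1]-c[0])/4) for k in(.15,.3,.45,.6)]
    r=[]
    for u in cc:
        w=np.nonzero(h[:,u*4+2])[0]; r.append((u,round(w.min()/4,1),round(w.max()/4,1)))
    print(pt,r)
hsv=cv2.cvtColor(im,40);m=((hsv[...,0]>90)&(hsv[...,0]<112)&(hsv[...,1]>30)&(hsv[...,2]>50)).astype(np.uint8)
for u in cc:
    w=np.nonzero(m[90:240,u])[0]+90; 
    if len(w):
        sp=np.split(w,np.nonzero(np.diff(w)>2)[0]+1);print("obs",u,[(int(a[0]),int(a[-1])) for a in sp])
E
python3 lv.py sc11 173.4 -7.6
```

```text
{'clock': 26.05, 'position': [479.3, -69.83, 249.61], 'contact_force': [0.09, 0.21, -1.37], 'wrist_torque': [0.0, 0.01, 0.04], 'gripper_width': 9.51} 172.46439068228534
-0.05 [(251, np.float64(154.2), np.float64(174.5)), (262, np.float64(151.2), np.float64(181.0)), (274, np.float64(158.0), np.float64(188.0)), (285, np.float64(164.2), np.float64(194.8))]
0 [(252, np.float64(156.0), np.float64(176.8)), (263, np.float64(154.0), np.float64(183.0)), (274, np.float64(159.8), np.float64(189.0)), (285, np.float64(165.2), np.float64(195.0))]
0.05 [(252, np.float64(158.5), np.float64(178.5)), (263, np.float64(156.0), np.float64(184.2)), (275, np.float64(161.8), np.float64(190.2)), (286, np.float64(166.8), np.float64(196.0))]
0.1 [(253, np.float64(160.5), np.float64(180.8)), (264, np.float64(158.5), np.float64(186.0)), (275, np.float64(163.2), np.float64(191.0)), (286, np.float64(167.8), np.float64(196.2))]
0.15 [(254, np.float64(162.2), np.float64(183.0)), (265, np.float64(161.0), np.float64(187.8)), (276, np.float64(165.0), np.float64(192.5)), (287, np.float64(169.2), np.float64(197.0))]
0.2 [(255, np.float64(164.8), np.float64(185.2)), (266, np.float64(163.0), np.float64(189.5)), (277, np.float64(166.8), np.float64(193.8)), (288, np.float64(170.5), np.float64(198.0))]
obs 255 [(166, 183)]
obs 266 [(145, 155), (163, 187)]
obs 277 [(133, 161), (167, 192)]
obs 288 [(159, 166), (171, 196)]
```

Emit:
apply_moves([
  [0,0,-0.3],
  [-0.1,0,-0.6],
  [-0.2,0.02,-0.9],
  [-0.3,0.04,-1.2],
  [-0.3,0.04,-1.2],
], fingers=[0.885,0.88,0.88,0.88,0.88], yaw=[0,0,0,0,0])

```text
clock: 26.6
position: [476.2, -69.4, 237.6]
ee_rot: [-0.659, 0.752, 0.002, -0.004]
contact_force: [-0.5, -0.1, -0.0]
gripper_width: 10.4
```

```bash
python3 lv.py sc12 173.4 -7.6
```

```text
{'clock': 26.6, 'position': [476.18, -69.41, 237.55], 'contact_force': [-0.54, -0.14, -0.04], 'wrist_torque': [0.04, -0.03, 0.01], 'gripper_width': 10.42} 172.47314475675054
-0.05 [(252, np.float64(157.0), np.float64(177.8)), (263, np.float64(154.8), np.float64(184.2)), (274, np.float64(161.0), np.float64(190.8)), (285, np.float64(167.0), np.float64(197.2))]
0 [(253, np.float64(158.8), np.float64(180.0)), (264, np.float64(157.5), np.float64(186.2)), (275, np.float64(163.0), np.float64(192.2)), (286, np.float64(168.8), np.float64(198.5))]
0.05 [(253, np.float64(161.5), np.float64(181.8)), (264, np.float64(159.2), np.float64(187.5)), (275, np.float64(164.5), np.float64(193.0)), (286, np.float64(169.5), np.float64(198.8))]
0.1 [(254, np.float64(163.2), np.float64(184.0)), (265, np.float64(161.8), np.float64(189.2)), (276, np.float64(166.5), np.float64(194.5)), (287, np.float64(171.2), np.float64(199.5))]
0.15 [(255, np.float64(165.2), np.float64(186.2)), (266, np.float64(164.0), np.float64(191.0)), (277, np.float64(168.2), np.float64(195.8)), (288, np.float64(172.5), np.float64(200.5))]
0.2 [(256, np.float64(167.5), np.float64(188.2)), (267, np.float64(166.2), np.float64(192.8)), (277, np.float64(169.8), np.float64(196.5)), (288, np.float64(173.5), np.float64(201.0))]
obs 256 [(165, 184)]
obs 267 [(142, 155), (164, 189)]
obs 277 [(133, 161), (168, 194)]
obs 288 [(163, 166), (172, 198)]
```

Emit:
apply_moves([
  [-0.12,0.02,-0.4],
  [-0.24,0.03,-0.8],
  [-0.35,0.05,-1.2],
  [-0.45,0.06,-1.6],
  [-0.53,0.07,-2.0],
  [-0.6,0.08,-2.4],
  [-0.6,0.08,-2.4],
], fingers=[0.88,0.88,0.88,0.88,0.88,0.88,0.88], yaw=[0,0,0,0,0,0,0])

```text
clock: 27.35
position: [470.0, -68.7, 213.2]
ee_rot: [-0.659, 0.752, 0.002, -0.005]
contact_force: [-0.3, -0.0, 0.3]
gripper_width: 10.3
```

Emit:
apply_moves([
  [-0.05,0,-0.2],
  [-0.08,0,-0.4],
  [-0.08,0,-0.4],
], fingers=[0.88,0.88,0.88], yaw=[0,0,0])

```text
clock: 27.65
position: [469.6, -68.5, 211.1]
ee_rot: [-0.66, 0.752, 0.002, -0.004]
contact_force: [-4.4, 1.1, 17.1]
gripper_width: 10.5
```

```bash
python3 lv.py sc13 173.4 -7.6
```

```text
{'clock': 27.65, 'position': [469.56, -68.52, 211.15], 'contact_force': [-4.36, 1.12, 17.1], 'wrist_torque': [0.45, 1.19, -0.07], 'gripper_width': 10.47} 172.54426149970186
-0.05 [(254, np.float64(163.5), np.float64(184.5)), (265, np.float64(161.8), np.float64(191.0)), (276, np.float64(168.0), np.float64(197.8)), (287, np.float64(174.2), np.float64(204.5))]
0 [(254, np.float64(166.0), np.float64(186.2)), (265, np.float64(163.8), np.float64(192.5)), (276, np.float64(169.5), np.float64(198.8)), (287, np.float64(175.2), np.float64(204.8))]
0.05 [(255, np.float64(167.8), np.float64(188.8)), (266, np.float64(166.2), np.float64(194.2)), (277, np.float64(171.5), np.float64(200.0)), (288, np.float64(176.8), np.float64(205.5))]
0.1 [(256, np.float64(169.5), np.float64(190.8)), (266, np.float64(168.0), np.float64(195.5)), (277, np.float64(172.8), np.float64(200.8)), (288, np.float64(177.8), np.float64(206.0))]
0.15 [(256, np.float64(172.2), np.float64(192.5)), (267, np.float64(170.2), np.float64(197.2)), (278, np.float64(174.8), np.float64(202.0)), (289, np.float64(179.0), np.float64(206.8))]
0.2 [(257, np.float64(174.5), np.float64(194.5)), (268, np.float64(172.8), np.float64(198.8)), (279, np.float64(176.5), np.float64(203.2)), (289, np.float64(180.0), np.float64(207.2))]
obs 257 [(166, 186)]
obs 268 [(141, 156), (166, 192)]
obs 279 [(133, 162), (171, 198)]
obs 289 [(177, 204)]
```

Emit:
apply_moves([
  [0,0,0.05],
  [0,0,0],
  [0,0,-0.3],
  [0,0,-0.6],
  [0,0,-0.9],
  [0,0,-1.0],
], fingers=[0.87,0.87,0.87,0.87,0.87,0.87], yaw=[0,0,0,0,0,0])

```text
clock: 28.3
position: [469.6, -68.6, 202.3]
ee_rot: [-0.66, 0.751, 0.001, -0.005]
contact_force: [-5.1, 0.6, 16.8]
gripper_width: 11.2
```

Emit:
apply_moves([
  [0,0,0],
  [0,0,0],
  [0,0,0],
  [0,0,0],
], fingers=[0.9,1,1,1], yaw=[0,0,0,0])

```text
clock: 28.7
position: [469.7, -68.7, 202.5]
ee_rot: [-0.66, 0.751, 0.001, -0.005]
contact_force: [-2.0, 0.2, 6.8]
gripper_width: 10.2
```

Emit:
apply_moves([
  [0,0,1],
  [0,0,3],
  [0,0,5],
  [0,0,6],
  [0,0,6],
  [0,0,6],
], fingers=[1,1,1,1,1,1], yaw=[0,0,0,0,0,0])

```text
clock: 29.3
position: [469.3, -68.7, 262.0]
ee_rot: [-0.66, 0.751, 0.002, -0.005]
contact_force: [-0.2, -0.3, -0.6]
gripper_width: 9.8
```

```bash
python3 lv.py sc14 165 -7.6; python3 st.py sc14b | head -3
```

```text
{'clock': 29.3, 'position': [469.26, -68.72, 261.97], 'contact_force': [-0.17, -0.26, -0.56], 'wrist_torque': [-0.02, 0.09, -0.02], 'gripper_width': 9.78} 172.5797695631833
-0.05 [(254, np.float64(150.0), np.float64(171.5)), (265, np.float64(148.0), np.float64(178.0)), (276, np.float64(154.0), np.float64(184.2)), (288, np.float64(160.8), np.float64(191.2))]
0 [(254, np.float64(152.5), np.float64(173.5)), (266, np.float64(150.8), np.float64(180.0)), (277, np.float64(156.2), np.float64(185.8)), (288, np.float64(161.8), np.float64(191.8))]
0.05 [(255, np.float64(154.5), np.float64(175.8)), (266, np.float64(152.8), np.float64(181.2)), (277, np.float64(157.8), np.float64(186.8)), (289, np.float64(163.2), np.float64(192.8))]
0.1 [(256, np.float64(156.5), np.float64(178.0)), (267, np.float64(155.2), np.float64(183.0)), (278, np.float64(159.8), np.float64(188.0)), (289, np.float64(164.2), np.float64(193.2))]
0.15 [(256, np.float64(159.5), np.float64(179.8)), (268, np.float64(157.5), np.float64(184.8)), (279, np.float64(161.8), np.float64(189.2)), (290, np.float64(165.8), np.float64(194.0))]
0.2 [(257, np.float64(161.8), np.float64(181.8)), (268, np.float64(159.5), np.float64(186.0)), (280, np.float64(163.5), np.float64(190.5)), (291, np.float64(167.2), np.float64(194.8))]
obs 257 [(153, 174)]
obs 268 [(141, 179)]
obs 280 [(133, 186)]
obs 291 [(156, 191)]
{'clock': 29.35, 'position': [469.19, -68.73, 261.62], 'contact_force': [0.21, 0.89, -0.7], 'wrist_torque': [0.06, 0.09, 0.01], 'gripper_width': 9.9}
far low shift 2.5 -3.0 score 0.63
far panel shift 1.75 2.75 score 0.98
```

```bash
python3 - <<'E'
from h import *
S=np.load("pics/scene0.npz");D=np.load("pics/side0.npz")
for h in(100,150,200,250,300,350):
    print(h,"S eyep right edge",ray(S,(216,262),h)[:2].round(),"D eyepieces R",ray(D,(128/1.5,172/1.5),h)[:2].round(),"D body R",ray(D,(200/1.5,185/1.5),h)[:2].round())
E
```

```text
100 S eyep right edge [542. 332.] D eyepieces R [953. 763.] D body R [914. 555.]
150 S eyep right edge [520. 357.] D eyepieces R [878. 717.] D body R [841. 520.]
200 S eyep right edge [499. 382.] D eyepieces R [803. 671.] D body R [768. 485.]
250 S eyep right edge [477. 407.] D eyepieces R [728. 626.] D body R [695. 450.]
300 S eyep right edge [455. 432.] D eyepieces R [653. 580.] D body R [622. 415.]
350 S eyep right edge [433. 457.] D eyepieces R [578. 534.] D body R [549. 380.]
```

Emit:
apply_moves([
  [0,0,2],
  [0,0,4],
  [0,0,6],
  [0,0,6.5],
  [0,0,6.5],
], fingers=[1,1,1,1,1], yaw=[0,0,0,0,0])

```text
clock: 29.9
position: [469.2, -68.7, 326.2]
ee_rot: [-0.66, 0.751, 0.002, -0.006]
contact_force: [-0.5, 0.5, -0.7]
gripper_width: 9.9
```

Emit:
apply_moves([
  [0.4,0.6,0],
  [1.2,1.6,0],
  [2.1,2.8,0],
  [3,4,0],
  [3.9,5.2,0],
  [4.8,6.4,0],
  [5.7,7.6,0],
  [6.6,8.8,0],
  [7.4,9.9,0],
  [8,10.7,0],
], fingers=[1,1,1,1,1,1,1,1,1,1], yaw=[3,9,15.5,22,28.5,35,41.5,48,54,58])

```text
clock: 30.9
position: [549.3, 38.9, 324.0]
ee_rot: [0.942, -0.336, -0.001, 0.007]
contact_force: [-0.4, -0.0, -0.6]
gripper_width: 9.9
```

Emit:
apply_moves([
  [0.7,0.9,0],
  [1.6,2.1,0],
  [2.4,3.3,0],
  [3.2,4.4,0],
  [3.8,5.1,0],
  [4.0,5.4,0],
  [4.0,5.4,0],
  [4.0,5.4,0],
], fingers=[1,1,1,1,1,1,1,1], yaw=[5,11.5,18,24,28,29.5,29.5,29.5])

```text
clock: 31.7
position: [588.9, 92.7, 323.0]
ee_rot: [0.996, -0.085, 0.0, 0.007]
contact_force: [0.2, -0.2, -0.2]
gripper_width: 9.8
```

```bash
python3 - <<'E'
from h import *
s=read_state();print({k:np.round(s[k],3).tolist() for k in("clock","position","ee_rot","contact_force","gripper_width","joints")},jaw(s))
E
```

```text
{'clock': 31.7, 'position': [588.936, 92.658, 323.049], 'ee_rot': [0.996, -0.085, 0.0, 0.007], 'contact_force': [0.156, -0.23, -0.219], 'gripper_width': 9.84, 'joints': [0.43, 0.405, -0.184, 0.016, -0.988, 0.961]} -99.78287564781185
```

Emit:
apply_moves([
  [0.05,0,-0.8],
  [0.07,0.02,-2],
  [0.07,0.02,-3.5],
  [0.07,0.02,-5],
  [0.07,0.02,-6],
  [0.07,0.02,-6.5],
  [0.07,0.02,-6.6],
  [0.07,0.02,-6.6],
], fingers=[1,1,1,1,1,1,1,1], yaw=[-0.1,-0.2,-0.2,-0.2,-0.2,-0.2,-0.2,-0.2])

```text
clock: 32.5
position: [589.8, 92.8, 257.2]
ee_rot: [0.996, -0.087, 0.001, 0.007]
contact_force: [-0.5, 0.7, -1.1]
gripper_width: 9.6
```

```bash
python3 - <<'E'
from lev import *
s=read_state();print({k:np.round(s[k],3).tolist() for k in("clock","position","ee_rot","contact_force","gripper_width")},jaw(s))
S=np.load("pics/scene0.npz");D=np.load("pics/side0.npz")
a=get_image("scene")["color"];b=get_image("side")["color"];cv2.imwrite("pics/f_scene_raw.png",a);cv2.imwrite("pics/f_side_raw.png",b);wsnap("f_w")
o=np.zeros((600,800,3),np.uint8)
def draw(im,d,x0,y0,x1,y1,k):
    c=cv2.resize(im[y0:y1,x0:x1],None,fx=k,fy=k,interpolation=2)
    for pt,col in((0,(0,0,255)),(.05,(0,255,0))):
        p=[*s["position"][:2],s["position"][2]-166.4,np.radians(jaw(s)+180),pt,0]
        q=np.array([proj(d,P) for P in model(p)],np.float32);h=cv2.convexHull(q)[:,0]
        cv2.polylines(c,[((h-[x0,y0]+.5)*k).astype(int)],True,col,1)
    return c
c=draw(a,S,180,175,310,305,3);o[:c.shape[0],:c.shape[1]]=c
c=draw(b,D,140,160,270,250,3);o[:c.shape[0],400:400+c.shape[1]]=c
w=cv2.resize(cv2.imread("pics/f_w_raw.png"),(400,300));o[300:,400:]=w
c=cv2.resize(b[150:260,255:390],None,fx=1.8,fy=1.8);o[400:400+c.shape[0],:c.shape[1]]=c
cv2.imwrite("pics/final.png",o)
E
```

```text
{'clock': 32.5, 'position': [589.802, 92.84, 257.243], 'ee_rot': [0.996, -0.087, 0.001, 0.007], 'contact_force': [-0.517, 0.744, -1.071], 'gripper_width': 9.648} -99.98391047917805
```

View pics/final.png

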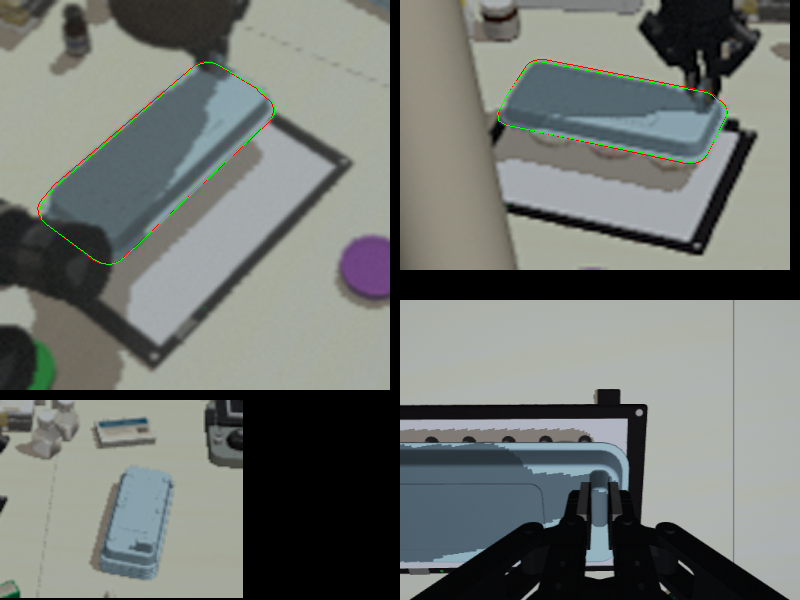

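```bash
python3 - <<'E'
from lev import *
s=read_state();D=np.load("pics/side0.npz");b=cv2.imread("pics/f_side_raw.png")
hsv=cv2.cvtColor(b,40);m=((hsv[...,0]>90)&(hsv[...,0]<115)&(hsv[...,1]>30)&(hsv[...,2]>30)).astype(np.uint8)
m[:, :172]=0;m[:176]=0;m[218:]=0;m[:,250:]=0
k,l,st,_=cv2.connectedComponentsWithStats(m);m=(l==1+st[1:,4].argmax()).astype(np.uint8);print(st[1:,4].max())
m=cv2.morphologyEx(m,cv2.MORPH_CLOSE,np.ones((5,5)));M=cv2.resize(m,None,fx=4,fy=4,interpolation=1)
def f(x):
    p=[s["position"][0]+x[0],s["position"][1]+x[1],s["position"][2]-166.4,np.radians(-99.98+180)+x[4],x[2],x[3]]
    h=hull(D,p,b.shape);return -(h&M).sum()/(h|M).sum()
r=minimize(f,[0,0,0,0,0],method="Nelder-Mead",options=dict(initial_simplex=np.vstack([np.zeros(5),np.diag([3,3,.05,.05,.03])])))
print(f(np.zeros(5)),r.x,r.fun)
for pt in(-.06,-.03,0,.03,.06):print(pt,[round(f([0,0,pt,ro,0]),4) for ro in(-.06,-.03,0,.03,.06)])
E
```

```text
1604
657052326757240.5 [50.6074207  -1.88783065 -0.66431908  1.1627486  -0.81056553] 0.0
-0.06 [np.float64(660652677949628.5), np.float64(657380138758758.6), np.float64(637766010016233.1), np.float64(617608948497037.9), np.float64(600186890311030.8)]
-0.03 [np.float64(670546858368212.5), np.float64(663170264369770.1), np.float64(647458638647626.5), np.float64(626949803681117.8), np.float64(608020833702809.2)]
0 [np.float64(678887975625994.6), np.float64(673927519863712.1), np.float64(657052326757240.5), np.float64(635437274326886.9), np.float64(611649725578087.1)]
0.03 [np.float64(683060952148023.6), np.float64(682252536197556.2), np.float64(662693780489636.8), np.float64(639690122887593.2), np.float64(619704507464962.1)]
0.06 [np.float64(687746777783518.2), np.float64(691666444458550.0), np.float64(669208927034628.2), np.float64(647822443326058.9), np.float64(626885885737427.1)]<stdin>:9: RuntimeWarning: overflow encountered in scalar negative
```

Unsigned overflow made that output meaningless; I'll fix the sign and rerun it.

```bash
python3 - <<'E'
from lev import *
s=read_state();D=np.load("pics/side0.npz");b=cv2.imread("pics/f_side_raw.png")
hsv=cv2.cvtColor(b,40);m=((hsv[...,0]>90)&(hsv[...,0]<115)&(hsv[...,1]>30)&(hsv[...,2]>30)).astype(np.uint8)
m[:, :172]=0;m[:176]=0;m[218:]=0;m[:,250:]=0
k,l,st,_=cv2.connectedComponentsWithStats(m);m=(l==1+st[1:,4].argmax()).astype(np.uint8)
m=cv2.morphologyEx(m,cv2.MORPH_CLOSE,np.ones((5,5)));M=cv2.resize(m,None,fx=4,fy=4,interpolation=1)
def f(x):
    p=[s["position"][0]+x[0],s["position"][1]+x[1],s["position"][2]-166.4,np.radians(80.02)+x[4],x[2],x[3]]
    h=hull(D,p,b.shape);return -float((h&M).sum())/float((h|M).sum())
r=minimize(f,[0,0,0,0,0],method="Nelder-Mead",options=dict(initial_simplex=np.vstack([np.zeros(5),np.diag([3,3,.05,.05,.03])])))
print(f(np.zeros(5)),r.x.round(3),r.fun)
for pt in(-.06,-.03,0,.03,.06):print(pt,[round(f([0,0,pt,ro,0]),4) for ro in(-.06,-.03,0,.03,.06)])
E
```

```text
-0.8833125556544968 [-2.909 -4.001  0.068 -0.013  0.   ] -0.9548727615457115
-0.06 [-0.9122, -0.906, -0.8658, -0.8141, -0.7649]
-0.03 [-0.9231, -0.9136, -0.877, -0.8221, -0.7752]
0 [-0.9294, -0.926, -0.8833, -0.8303, -0.7755]
0.03 [-0.9267, -0.9329, -0.8873, -0.8308, -0.7805]
0.06 [-0.9206, -0.9351, -0.8854, -0.8355, -0.7784]
```

```bash
python3 - <<'E'
import lev
from lev import *
s=read_state()
def mk(f,x0,y0,x1,y1):
    b=cv2.imread(f);hsv=cv2.cvtColor(b,40);m=((hsv[...,0]>88)&(hsv[...,0]<118)&(hsv[...,1]>28)&(hsv[...,2]>30)).astype(np.uint8)
    z=np.zeros_like(m);z[y0:y1,x0:x1]=m[y0:y1,x0:x1]
    k,l,st,_=cv2.connectedComponentsWithStats(z);z=(l==1+st[1:,4].argmax()).astype(np.uint8)
    z=cv2.morphologyEx(z,cv2.MORPH_CLOSE,np.ones((5,5)));return cv2.resize(z,None,fx=4,fy=4,interpolation=1)
V=[(np.load("pics/scene0.npz"),mk("pics/f_scene_raw.png",218,190,275,265),slice(219*4,268*4)),(np.load("pics/side0.npz"),mk("pics/f_side_raw.png",172,176,250,218),slice(174*4,232*4))]
def hl(d,x,sh):
    R=Ro.from_euler("ZYX",[np.radians(80.02)+x[2],x[0],x[1]]).as_matrix()
    P=(R@(BODY-np.array([-97,-22,36])).T).T+np.array([s["position"][0],s["position"][1],s["position"][2]-166.4])
    q=np.array([proj(d,p) for p in P],np.float32)+np.array(sh,np.float32)+.5
    m=np.zeros((384*4,2048),np.uint8);cv2.fillConvexPoly(m,(cv2.convexHull(q.astype(np.float32))*4).astype(int),1);return m
def f(x):
    c=0
    for i,(d,M,sl) in enumerate(V):
        h=hl(d,x,x[3+2*i:5+2*i])[:,sl];m=M[:,sl];c-=float((h&m).sum())/float((h|m).sum())
    return c
for st in([.06,.06,.03],[-.06,.06,.03],[.06,-.06,-.03]):
    r=minimize(f,np.zeros(7),method="Nelder-Mead",options=dict(maxiter=500,initial_simplex=np.vstack([np.zeros(7),np.diag(st+[1,1,1,1])])))
    print("pitch,roll,dyaw,shifts",r.x.round(3),round(r.fun,4))
E
```

```text
pitch,roll,dyaw,shifts [ 0.042  0.053 -0.026  0.146 -0.227  0.165  0.391] -1.9404
pitch,roll,dyaw,shifts [ 0.029  0.074 -0.013 -0.001 -0.291  0.258  0.415] -1.9413
pitch,roll,dyaw,shifts [ 0.007  0.079  0.002 -0.249 -0.162  1.027  0.682] -1.9415
```

```bash
python3 - <<'E'
from h import *
s=read_state();print(s["clock"],s["position"],abs(s["joint_vel"]).max(),s["gripper_width"]);print(job_done())
E
```

```text
32.65 [589.83057859  92.91774778 257.75907191] 0.0018986154197996978 9.523294498086319
the job is handed in; nothing more can be done
None
```

I handed the job in at 32.7 s. The three dishes are seated, and the top cover is held still by its ear over the row.

**Dishes:** I slid tan, pink and cream to the right, middle and left pin pairs. Each push ended on a 3.5–5.5 N contact. The wrist picture afterwards shows tan and pink touching both pins; the gripper hid one of cream's.

**Peel, first tries:** Lifting slowly twice tipped the grip end of the lower covers up as well, about 10 mm on the second try. I set them back down each time and the stack returned to within about 2 mm.

**Peel, final try:** A quick lift of the grip end with the far end still nested let the snaps go. The four lower covers then lay flat. The stack was dragged about 8 mm during this. I pushed it partly back, so it may sit roughly 3–5 mm from where it began.

**Levelling:** The freed cover hung about 0.2 rad nose-down in the grip. I lowered it onto bare bench between the stack and the board, with the fingers still around the ear, until it lay flat. I then slid the fingers deeper on the ear, tightened and lifted. This rested it on the bench briefly, which you did not ask for.

**Last checks:**
- **Position:** The rim is about 55 mm above the bench, about 33 mm clear of the dishes. The cover is square to the board as far as I can measure, and the joints are still.
- **Level:** The predicted level outline lies close to the picture in both cameras. A numerical fit disagreed somewhat, giving 0.01–0.04 rad of tilt along the length and 0.05–0.08 rad of roll. That fit is poorly constrained, and I did not correct for it.
- **Bystanders:** I made no contact with the bottle, flask or carton that I know of. I checked them only loosely in the last pictures.

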